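Dock the shim tray and secure it with the bayonet lock

ROBOT

A 6-joint arm with a two-finger parallel gripper is mounted at the origin on the work surface. World frame = base frame: x ahead of the robot, y to its left, z up, the work surface at z = 0. Lengths are in mm, angles in rad, forces in N, time in s.
With the tool pointing down it reaches from about 350 to 775 mm from the base axis. Payload 7.3 kg.
Tool frame: the origin (TCP) lies at the very end of the fingers, on their centre line; the grasp point (between the pads) lies 19 mm behind it; z points along the fingers, y is the direction in which the jaws open and shut (so a half turn about z gives the same grasp; the last joint's range is limited). The gripper opens to 92 mm and grips with 3 to 60 N. Pads are 19 mm wide; open, the fingers measure 130 mm over their backs; the gripper's body (75 mm by 190 mm) begins 47 mm behind the grasp point.
Start: joints at [-1.406, 0.342, 1.524, -0, 1.275, -0.146], TCP at [160.579, -499.863, 192.441] pointing down, gripper open.
Joint ranges: [-2.53, 2.53], [-0.77, 2.02], [0.04, 2.7], [-1, 4.14], [0.28, 2.66], [-3.11, 3.11]. Speed limits (rad/s): [2.57, 2.57, 3.14, 3.14, 3.14, 3.14].

INTERFACE

Orientations are given as [roll, pitch, yaw] about the fixed x, y, z axes, in that order (R = Rz(yaw) Ry(pitch) Rx(roll)).
In Python, from plant import bot gives the robot as it stands.
- The arm moves only by the tool arm_command, never from a script. Its argument "targets" is a list of rows, each an object of numbers: "x", "y", "z": the shift along the world's x, y, z in cm; "roll": the turn about the world's z in rad. In form: [{"x": .., "y": .., "z": .., "roll": ..}, ...]. A call has 1 to 8 rows; each row is the pose to reach, as a shift and turn from the pose commanded when the call began; what a row does not reach only later rows make up. A row lasts 1/12 s, in which the tool goes at most 41.7 mm and 7.16 degrees, less where a joint would pass 70% of its speed; a pose out of reach is approached as far as the arm can. A call with a gripper value outside its range is refused whole. "fingers" is the opening, from 0 (shut) to 1 (fully open), set as the call begins (left out, the last holds). The fingers move at their own pace and stop on an object; the grip force is fixed at half the most. Time passes only in rows, so rows that repeat a pose let the fingers close. It gives the time, the measured TCP pose, the force and the opening at its end, in the units of the state.
- bot.get_obs(): the state, without advancing time (a new reading comes with each control period).
- bot.capture(name): name is "scene" or "top"; returns a dict with "img" (400x640x3 uint8, blue, green, red), "fx", "fy", "cx", "cy" (pixels), "k1" (the pictures are not rectified: a ray, as slopes to the right and down, at radius r is drawn at 1 + k1 r^2 times it, then the intrinsics apply), "position" and "rotation" of the camera in the world. Camera axes: x right, y down, z forward; pixel columns grow to the right and rows downward; lengths in mm; the calibration is good to about 2 mm. A picture is of the moment at which its call begins. There is no depth.
- bot.close_job(): hands the job in, once; it reports no verdict.
The state is a dict: "time": time; "joint_positions": joint angles; "dq": joint speeds; "tau": joint torques, N m; "tool_pos": TCP position; "tcp_rot": TCP orientation; "contact_force": force on the tool from outside, world axes, zero at the start; "moment": the same for the moment, N m; "grip_width": finger opening in mm.
Only numpy, scipy, OpenCV 4.12 (cv2) and the standard library are available. Lean on these libraries where they do the work, as an engineer would, in place of code of your own. Each camera call takes 0.05 s, during which the arm holds its last target.

TASK

Slide the yellow shim tray, weight and all, off the vinyl board, down over the step and into the bay on the steel end cap until it sits flat by the end stop, keeping it low and level so that the weight stays standing. Then take the orange bayonet lock from its teal stand, push it into the blue socket against the spring with its bar along the keyway, and turn it a quarter clockwise so that it clicks home with the bar over the tray's ear. Finally throw the red toggle switch over to its far side and let go of everything; do not press the chrome button or disturb the loose shim strips and the brass gauge.

Things in the scene. Friction and masses are not known exactly. Their poses are not given: they have to be found in the camera images.
- station: Fixed steel end cap joined rigidly to a grey vinyl sorting board, standing on the table (table top z = 0). Origin: on the table under the centre of the blue bayonet socket; z up. Own axes, mm: steel plate x -45..150, y -260..78, top 6 high; vinyl board x 10..150, y 78..315, top 14 high.
- step (a point): Middle of the 8 mm step down from vinyl (14 mm high) to steel (6 mm high): station (76, 78, 14) mm. The edge runs along station x and bears a yellow line. The tray slides over it towards the station's -y.
- bay (a point): Where the tray's origin belongs: station (76, 0, 6) mm. The bay lies between the socket's +x face (x = 30) and an aluminium rail (x = 122, 24 mm high): 92 mm wide, flared at its +y mouth. Its end stop's face is at y = -67, so a tray against it has its origin 2 mm to -y of this point. With its origin over 13 mm to +y of this point, the tray still hangs on the step.
- socket (a point): Centre of the top of the blue socket, 60 x 60 mm, 44 mm above the table. Open from above: 26 x 26 mm square hole plus a 13 mm wide keyway along station y, 48 mm end to end (white dashes beyond its ends). Roof z 32..44 mm; beneath it the lugs turn a quarter clockwise (from above) to end stops, where 5 mm deep catches, along station x, take them as the spring lifts the lock.
- tray: Loose yellow shim tray, 84 (x) x 130 (y) mm, floor 5 mm thick, walls 14 mm high, 0.3 kg. Origin: centre of its underside. On the middle of its -x side a solid ear: x -42..-32, y -12..12, 36.5 mm high. Starts on the vinyl board, its axes within 0.12 rad of the station's, ear on the socket's side.
- tray_grip (a point): Centre of the top edge of the tray's black upright grip fin, at tray (0, 30, 55) mm. The fin is 44 mm long in tray x, 14 mm thick in tray y, and rises from the tray's floor to 55 mm. Pinch it across tray y.
- weight: Lead-grey tungsten weight, cylinder 26 mm diameter, 26 mm high, about 0.25 kg, standing loose in the tray near tray (0, -38) mm. Origin: centre of its underside.
- lock: Loose bayonet lock, 0.18 kg, 74 mm high, same after a half turn. Origin: lower tip; z up its axis. Steel stem 22 mm diameter, z 0..30 mm, its last 3 mm stepped to 16 mm. Two brass lugs: a bar 42 mm long in x, 9 wide, z 6..12. Orange keeper bar 88 mm long in x, 24 wide, z 30..36. Orange grip fin 44 mm long in x, 14 thick in y, z 36..74. Starts upright in the teal stand.
- lock_grip (a point): Centre of the top edge of the lock's fin, 74 mm above its tip; pinch across lock y. In the socket: enters with lock x along station y; turns freely only with its tip below 20 mm above the table (17 to 18 is good, 16 is the hard stop); clockwise only; after a quarter it rises and clicks home at tip height 25 mm, lock x along station x, bar over the tray's ear. Sooner, the spring lifts it.
- park: Fixed teal acetal block, 64 x 46 x 30 mm, the lock's stand, with a 46 x 28 mm pocket 20 mm deep in its top. Origin: centre of its underside on the table. The lock stands in it, tip 10 mm above the table, lock x along the block's x, and lifts straight out.
- spring (a joint): Brass spring plunger in the socket, m pushed down: 0 with its top 34 mm above the table, 0.018 at the hard stop, about 0.009 with the lock home. Its force is about 2.2 N at 0 and grows by 0.43 N per mm (6 N at home, 9.9 N fully in).
- toggle (a joint): Large toggle switch, rad: 0 off (leans 0.5 rad to station -x), 1.0 on (leans 0.5 rad to +x); stays where it is left, about 1 N at the ball moves it. Pivot at station (50, -140, 28) mm, on a grey base 70 x 50 x 25 mm on the steel plate.
- toggle_tip (a point): Centre of the toggle's red ball, 26 mm diameter, 80 mm from its pivot; about 98 mm above the table at either end of the swing, 108 mm upright.
- button (a joint): Chrome push button (tray release), m pressed: 0 up, 0.006 fully down. 28 mm diameter, on a dark ring of 44 mm diameter at station (60, -225) mm; top 28 mm above the table.
- strip_a: Loose aluminium shim strip, 22 x 120 x 5 mm, flat on the table on the robot's side of the station. Origin: centre of its underside.
- strip_b: Loose aluminium shim strip, 22 x 120 x 5 mm, flat on the table beyond the station. Origin: centre of its underside.
- gauge: Loose brass gauge button, foot 44 mm in diameter, 34 mm high, standing on the table beyond the station. Origin: centre of its underside.
There are look-alikes about, which are no part of the job. There is more than one size of the park; the one meant has the size given above.

How it is judged:
By the outcome, as a careful person would: the job done as asked, in the order asked, and still so for the second after the job is handed in, with the robot touching nothing.
It also fails if it takes over 61 s, if anything falls off the work surface, if the arm or the gripper's body presses on something with over 40 N, if the wrist force passes 120 N, or if a joint passes its speed limit or range.

## Working session

There is one attempt and no reset: what is moved stays moved. The work goes in short steps, Python scripts to look and compute and a tool call to move; the robot and the scene stay as the last step left them, time stands still between calls to the robot, and variables do not carry over. Pictures are saved under pics/ and viewed, and the job is handed in when it is done.

Besides the shell and the picture viewer there is one more tool, called by a JSON object that holds its "method" and its "body", one argument or row to a line. arm_command: Moves the arm, as the interface text tells. Its arguments: {"type":"object","properties":{"targets":{"type":"array","items":{"type":"object","properties":{"x":{"type":"number"},"y":{"type":"number"},"z":{"type":"number"},"roll":{"type":"number"}}}},"fingers":{"type":"number"}},"required":["targets"]}

```bash
ls; mkdir -p pics; python3 - <<'E'
from plant import bot
import cv2,numpy as np
print(bot.get_obs())
for n in("scene","top"):
    c=bot.capture(n); cv2.imwrite(f"pics/{n}0.png",c["img"]); print({k:v for k,v in c.items() if k!="img"})
E
```

```text
pics
{'time': 0.0, 'joint_positions': array([-1.40599907e+00,  3.42705291e-01,  1.52504991e+00, -1.24890806e-05,
        1.27538841e+00, -1.46012063e-01]), 'dq': array([-3.11636991e-04, -3.85046006e-04, -1.31434327e-03,  6.69711621e-05,
       -8.72386131e-04,  1.21194597e-03]), 'tau': array([-2.58668239e-03, -4.31252074e+01, -2.44219744e+01,  7.16147362e-02,
        5.62680303e-02, -1.35671116e-04]), 'tool_pos': array([ 160.49304364, -499.37011309,  191.74257448]), 'tcp_rot': array([-3.14005647e+00, -2.13837898e-04,  3.10812803e-01]), 'contact_force': array([ 0.19309483, -0.03445218,  1.17406394]), 'moment': array([ 0.01015761,  0.01877825, -0.00097049]), 'grip_width': 91.81584486076889}
{'fx': 420.6211683878409, 'fy': 420.6211683878409, 'cx': 317.4181740263748, 'cy': 206.23987110898196, 'k1': 0.019598273955171743, 'position': array([815.87939928, 446.2345147 , 761.07829396]), 'rotation': array([-2.45344965, -0.00293657,  2.60944214])}
{'fx': 400.25430792803854, 'fy': 400.25430792803854, 'cx': 332.29269771177604, 'cy': 195.44803558038126, 'k1': -0.050416022884964995, 'position': array([ 427.16756924,  -24.91226531, 1106.87731871]), 'rotation': array([-3.02854401, -0.00422202, -1.54819891])}
```

View pics/scene0.png

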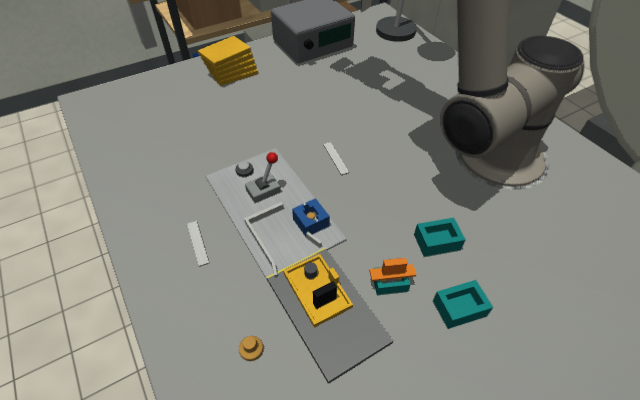

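View pics/top0.png

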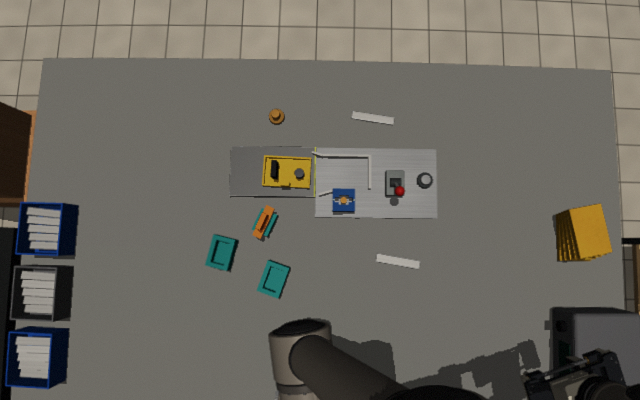

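```bash
cat > h.py <<'E'
import numpy as np,cv2
from scipy.spatial.transform import Rotation as Ro
def cam(c): return Ro.from_euler('xyz',c['rotation']).as_matrix(),np.array(c['position'])
def proj(c,P):
    R,p=cam(c); q=(np.atleast_2d(P)-p)@R; s=q[:,:2]/q[:,2:]
    s=s*(1+c['k1']*(s**2).sum(1,keepdims=True))
    return s*[c['fx'],c['fy']]+[c['cx'],c['cy']]
def unproj(c,uv,z):
    uv=np.atleast_2d(np.float64(uv)); d=(uv-[c['cx'],c['cy']])/[c['fx'],c['fy']]; s=d.copy()
    for _ in range(20): s=d/(1+c['k1']*(s**2).sum(1,keepdims=True))
    R,p=cam(c); r=np.c_[s,np.ones(len(s))]@R.T
    return p+r*((z-p[2])/r[:,2])[:,None]
def crop(c,x0,y0,x1,y1,k,fn,grid=10):
    im=cv2.resize(c['img'][y0:y1,x0:x1],None,fx=k,fy=k,interpolation=cv2.INTER_CUBIC)
    for u in range((x0+grid-1)//grid*grid,x1,grid): 
        X=int((u-x0+.5)*k); cv2.line(im,(X,0),(X,6),(0,0,255),1); cv2.putText(im,str(u),(X-10,16),0,.35,(0,0,255),1)
    for v in range((y0+grid-1)//grid*grid,y1,grid):
        Y=int((v-y0+.5)*k); cv2.line(im,(0,Y),(6,Y),(0,0,255),1); cv2.putText(im,str(v),(8,Y+4),0,.35,(0,0,255),1)
    cv2.imwrite(fn,im)
def S2W(st,P):
    x,y,t=st; P=np.atleast_2d(np.float64(P)); c,s=np.cos(t),np.sin(t)
    return np.c_[x+c*P[:,0]-s*P[:,1],y+s*P[:,0]+c*P[:,1],P[:,2]]
E
python3 - <<'E'
from h import *; from plant import bot
import pickle
a={n:bot.capture(n) for n in("scene","top")}; pickle.dump(a,open('c0.pkl','wb'))
crop(a['top'],200,95,440,275,3.3,'pics/t1.png',20)
crop(a['scene'],190,130,400,290,3.8,'pics/s1.png',10)
crop(a['scene'],260,220,500,390,3.3,'pics/s2.png',10)
E
```

```text
(no output)
```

View pics/t1.png

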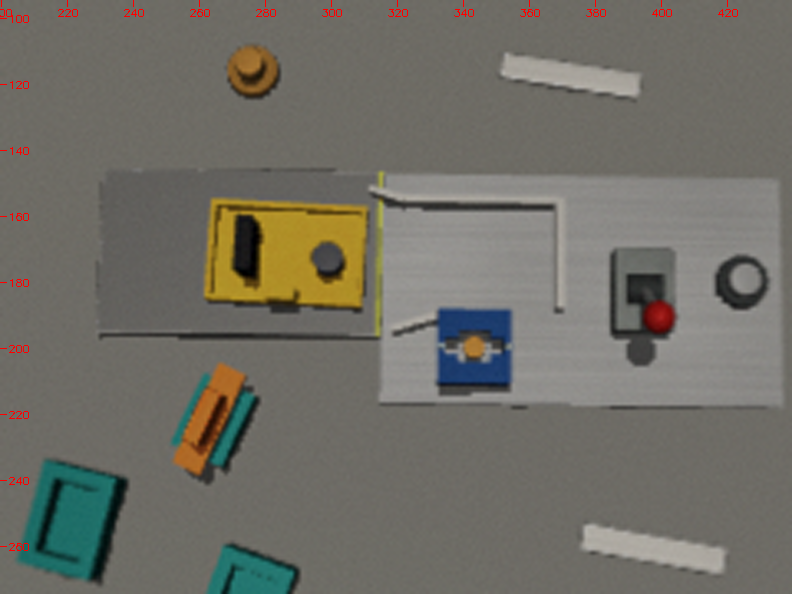

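View pics/s1.png

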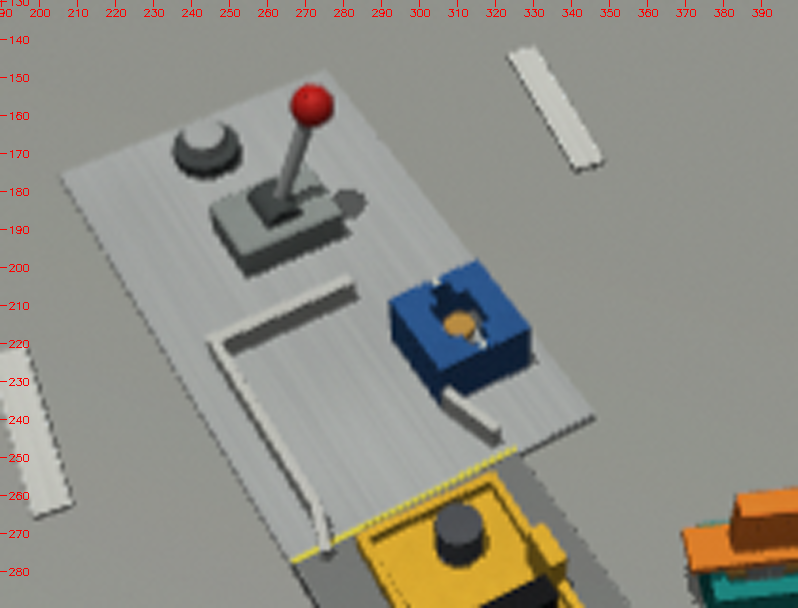

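View pics/s2.png

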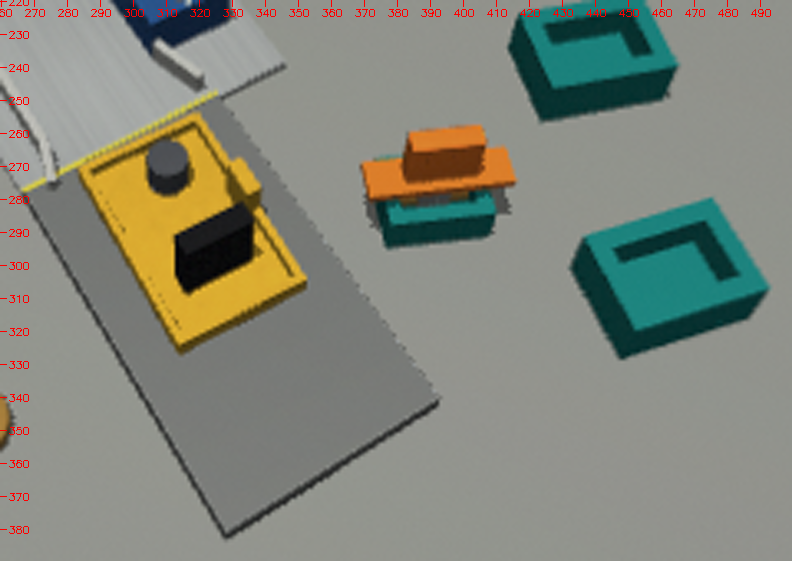

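```bash
cat > fit.py <<'E'
from h import *; import pickle
from scipy.optimize import least_squares as LS
a=pickle.load(open('c0.pkl','rb'))
def fit(pts,x0,name,cams=('scene','top')):
    def f(x): return np.concatenate([(proj(a[c],S2W(x,[p for p,_ in pts[c]]))-[u for _,u in pts[c]]).ravel() for c in cams])
    r=LS(f,x0,loss='soft_l1'); print(name,cams,np.round(r.x,4)); print(np.round(f(r.x).reshape(-1,2),1).tolist()); return r.x
st={'scene':[((150,-260,6),(206,175)),((-45,-260,6),(276,148)),((-45,78,6),(346,239)),((10,315,14),(392,341)),((150,315,14),(328,381.5)),
 ((-30,-30,44),(315.5,198)),((30,-30,44),(292.5,208.5)),((30,30,44),(306,226)),((-30,30,44),(329,215))],
 'top':[((150,-260,6),(436.5,149)),((-45,-260,6),(437.5,217)),((-45,78,6),(315,216.5)),((10,315,14),(230,196)),((150,315,14),(231,147)),
 ((30,30,44),(332.5,188)),((30,-30,44),(354.5,188)),((-30,-30,44),(354.5,211)),((-30,30,44),(332.5,211))]}
tr={'scene':[((42,-65,28),(284.5,272)),((-42,-65,28),(320,253.5)),((-42,65,28),(352.5,304)),((42,65,28),(314.5,323))],
 'top':[((42,65,28),(264,155)),((42,-65,28),(311.5,157)),((-42,-65,28),(309,188)),((-42,65,28),(262,186))]}
lk={'scene':[((-44,12,46),(369.5,268.5)),((-44,-12,46),(371.5,275)),((44,-12,46),(415.5,272.5)),((44,12,46),(412,263))],
 'top':[((-44,12,46),(266.5,204.5)),((-44,-12,46),(274,207.5)),((44,-12,46),(262,238)),((44,12,46),(252.5,233.5))]}
for c in (('scene','top'),('scene',),('top',)):
    s=fit(st,[450,-80,0],'st',c); t=fit(tr,[480,80,0],'tr',c); l=fit(lk,[380,120,3.5],'lk',c)
E
python3 fit.py
```

```text
st ('scene', 'top') [ 5.366069e+02 -5.595240e+01  8.600000e-03]
[[-1.5, -0.0], [-1.1, -0.6], [-0.1, -0.9], [0.8, -0.9], [-0.5, -0.3], [-0.7, -0.7], [-1.2, -0.6], [-1.1, 0.7], [-0.1, 0.3], [-1.0, 0.7], [-0.9, 1.8], [-0.8, 0.7], [-1.5, -0.3], [-0.3, -1.0], [-0.4, 0.6], [-0.0, 0.9], [-0.2, 0.3], [-0.7, -0.0]]
tr ('scene', 'top') [611.7048 101.401    6.2556]
[[-1.7, -2.1], [-0.6, -0.6], [0.3, -0.4], [-0.6, 1.0], [-0.7, 0.6], [-1.0, 0.9], [-0.2, 0.3], [-0.8, -0.1]]
lk ('scene', 'top') [471.7755 154.0266 -16.0977]
[[-0.7, -0.9], [0.0, 3.3], [0.3, 0.3], [0.2, -0.7], [8.0, 4.5], [-7.7, -2.1], [-9.6, -2.2], [8.2, 5.9]]
st ('scene',) [ 5.355752e+02 -5.454480e+01  3.100000e-03]
[[-0.5, -0.3], [-0.0, -0.6], [0.6, -0.5], [1.0, -0.1], [-0.7, 0.2], [0.1, -0.5], [-0.4, -0.4], [-0.4, 1.0], [0.6, 0.7]]
tr ('scene',) [611.1099 102.7396 -44.0106]
[[-1.1, -1.8], [0.0, -0.3], [0.9, 0.0], [-0.0, 1.4]]
lk ('scene',) [471.3966 153.6181   2.7365]
[[-0.7, -1.4], [-0.1, 2.8], [0.3, 0.3], [0.4, -0.7]]
st ('top',) [ 5.379493e+02 -5.784730e+01  1.650000e-02]
[[-0.8, -0.5], [-0.1, 0.6], [0.0, 0.4], [-0.9, 0.2], [-0.0, -0.6], [0.2, 0.2], [0.6, 0.4], [0.6, -0.3], [0.1, -0.4]]
tr ('top',) [ 6.128926e+02  9.958740e+01 -2.530000e-02]
[[-0.0, 0.3], [-0.3, 0.5], [0.5, -0.2], [-0.1, -0.5]]
lk ('top',) [475.0004 152.0992 -15.5821]
[[0.8, -0.3], [-15.6, -2.3], [-0.8, 0.2], [17.7, 3.8]]
```

```bash
cat > ba.py <<'E'
import sys,io,contextlib
with contextlib.redirect_stdout(io.StringIO()):
    from fit import *
lk={'scene':[((44,12,46),(371.5,275)),((44,-12,46),(369.5,268.5)),((-44,12,46),(415.5,272.5)),((-44,-12,46),(412,263))],
 'top':[((44,12,46),(266.5,204.5)),((44,-12,46),(274,207.5)),((-44,12,46),(252.5,233.5)),((-44,-12,46),(262,238))]}
def adj(c,d):
    c=dict(c); c['rotation']=(Ro.from_rotvec(d[:3])*Ro.from_euler('xyz',c['rotation'])).as_euler('xyz'); c['position']=c['position']+d[3:]; return c
def ba(objs,x0,a=a):
    n=len(objs)
    def f(x,full=True):
        d=x[3*n:].reshape(2,6); out=[]
        for k,c in enumerate(('scene','top')):
            cc=adj(a[c],d[k])
            for i,o in enumerate(objs):
                out.append((proj(cc,S2W(x[3*i:3*i+3],[p for p,_ in o[c]]))-[u for _,u in o[c]]).ravel())
        r=np.concatenate(out)/.6
        return np.concatenate([r,(d/np.array([.003]*3+[2.]*3)).ravel()]) if full else r*.6
    r=LS(f,np.r_[x0,np.zeros(12)],x_scale=np.r_[[1,1,.01]*n,[.003]*3+[2]*3,[.003]*3+[2]*3],loss='soft_l1')
    return r.x,f(r.x,False)
if __name__=='__main__':
    x,r=ba([st,tr,lk],[536,-56,0,611,101,0,470,154,-.4])
    print(np.round(x[:9].reshape(3,3),3)); print(np.round(x[9:].reshape(2,6),4)); print(np.round(r.reshape(-1,2),1).tolist())
    np.save('x.npy',x)
    for n,k,box in(('scene',4,(255,190,425,330)),('top',4.5,(225,140,375,250))):
        i=0 if n=='scene' else 1
        c=adj(a[n],x[9:].reshape(2,6)[i]); x0,y0,x1,y1=box
        im=cv2.resize(c['img'][y0:y1,x0:x1],None,fx=k,fy=k,interpolation=cv2.INTER_CUBIC)
        def ln(s,P,close=True):
            u=((proj(c,S2W(s,P))-[x0,y0]+.5)*k).astype(np.int32); cv2.polylines(im,[u],close,(255,0,255),1)
        def box(s,xa,xb,ya,yb,z): ln(s,[(xa,ya,z),(xb,ya,z),(xb,yb,z),(xa,yb,z)])
        S,T,L=x[:9].reshape(3,3)
        box(S,-45,150,-260,78,6);box(S,10,150,78,315,14);box(S,-30,30,-30,30,44)
        box(T,-42,42,-65,65,28);box(T,-22,22,23,37,69);box(T,-42,-32,-12,12,50.5)
        box(L,-44,44,-12,12,46);box(L,-22,22,-7,7,84);box(L,-32,32,-23,23,30)
        cv2.imwrite(f'pics/ov_{n}.png',im)
E
python3 ba.py
```

```text
[[ 5.36566e+02 -5.69680e+01  8.00000e-03]
 [ 6.11727e+02  1.00300e+02 -2.80000e-02]
 [ 4.73321e+02  1.53070e+02 -3.78000e-01]]
[[-1.3000e-03 -0.0000e+00  2.3000e-03  4.8170e-01  2.5600e-01  1.3926e+00]
 [ 9.0000e-04  1.0000e-03 -1.8000e-03 -4.8170e-01 -2.5600e-01  9.9700e-02]]
[[-0.4, 0.2], [-0.1, -0.2], [0.6, -0.5], [1.2, -0.6], [-0.1, -0.3], [0.0, -0.3], [-0.4, -0.3], [-0.3, 1.0], [0.6, 0.7], [-1.0, -2.0], [0.1, -0.4], [0.8, -0.2], [-0.1, 1.0], [0.0, 4.2], [-0.8, 0.1], [0.1, 0.8], [0.0, -0.1], [-0.5, -0.1], [-0.3, 1.1], [-0.2, 0.1], [-0.9, -0.7], [0.2, -1.4], [0.1, 0.0], [0.5, 0.3], [0.4, -0.3], [-0.1, -0.6], [-0.1, 0.2], [-0.4, 0.4], [0.4, -0.3], [-0.3, -0.6], [0.2, -0.2], [0.9, 0.3], [0.8, 1.4], [-0.5, 0.4]]
```

View pics/ov_scene.png

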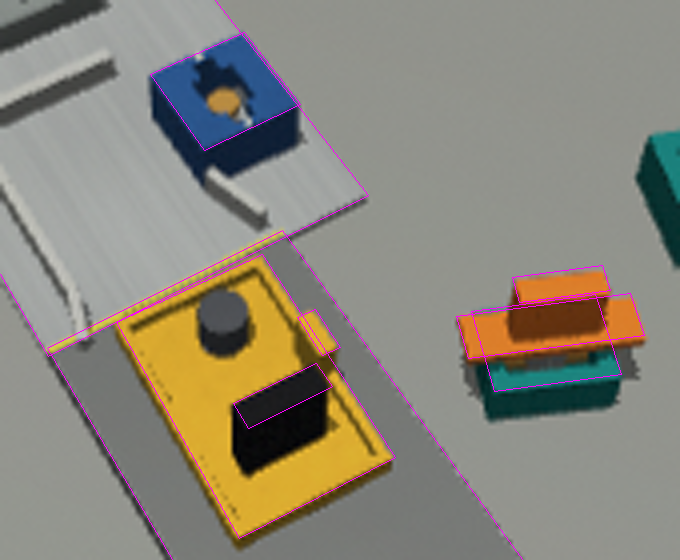

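View pics/ov_top.png

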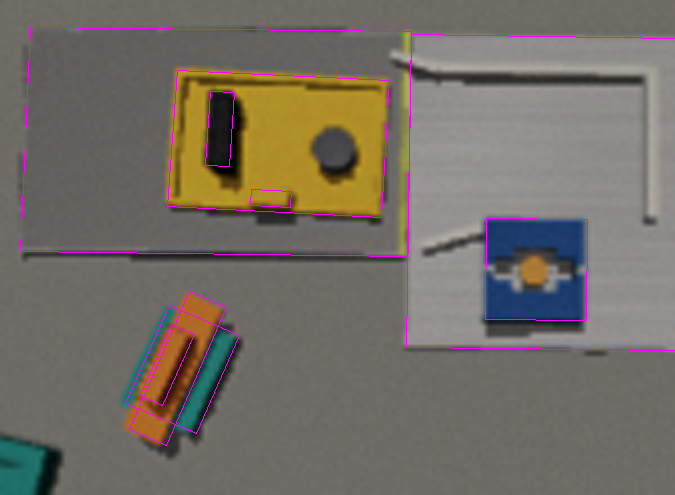

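```bash
cat > ba2.py <<'E'
from ba import *
x=np.load('x.npy'); d=x[9:].reshape(2,6); C={'scene':adj(a['scene'],d[0]),'top':adj(a['top'],d[1])}
crop(a['scene'],350,245,430,305,10,'pics/s3.png',5)
crop(a['top'],245,195,295,245,12,'pics/t3.png',5)
E
python3 ba2.py
```

```text
(no output)
```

View pics/s3.png

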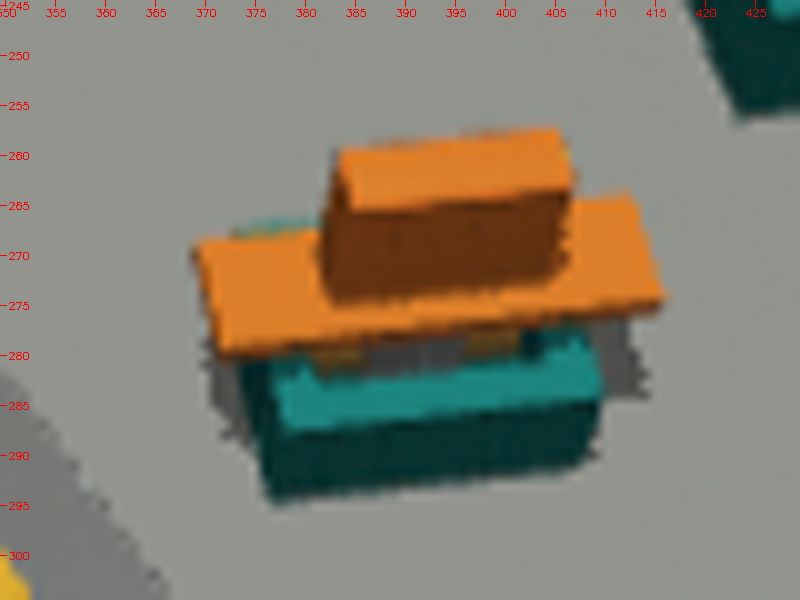

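View pics/t3.png

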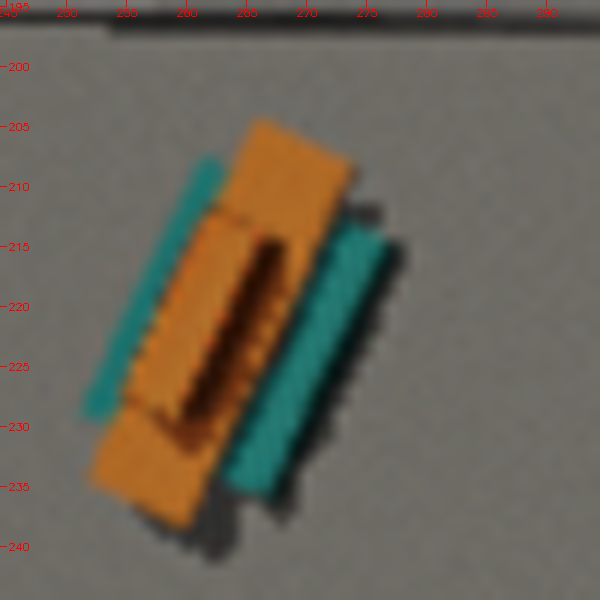

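```bash
cat > ba2.py <<'E'
from ba import *
lk={'scene':[((44,-12,46),(369,268.8)),((44,12,46),(371.2,278.7)),((-44,12,46),(415.7,274.5)),((-44,-12,46),(412.5,264)),
 ((22,-7,84),(383.5,259.5)),((-22,-7,84),(405.5,257.2)),((-22,7,84),(406.8,263)),((22,7,84),(384.8,265.2))],
'top':[((44,12,46),(266.2,204.2)),((44,-12,46),(274,208)),((-44,-12,46),(260.3,238.3)),((-44,12,46),(252,234)),
((22,7,84),(262,212)),((22,-7,84),(267,214)),((-22,7,84),(254.7,227.5)),((-22,-7,84),(259.7,230))]}
pk={'scene':[((32,23,30),(378,287)),((-32,23,30),(409.5,283.5))],
'top':[((-32,-23,30),(267.5,236)),((32,-23,30),(277.5,214)),((32,23,30),(262,207.5)),((-32,23,30),(251.5,229))]}
x,r=ba([st,tr,lk,pk],[536,-56,0,611,101,0,470,154,-.4,470,154,-.4])
print(np.round(x[:12].reshape(4,3),3)); print(np.round(x[12:].reshape(2,6),4)); print(np.round(r.reshape(-1,2),1).tolist())
np.save('x.npy',x)
T=x[3:6]; print('tray in station', Ro.from_euler('z',-x[2]).apply([T[0]-x[0],T[1]-x[1],0]),T[2]-x[2])
print('tray fin',S2W(T,(0,30,0)),'bay',S2W(x[:3],(76,0,0)),'toggle off',S2W(x[:3],[(50-80*np.sin(.5),-140,0),(50+80*np.sin(.5),-140,0)]))
E
python3 ba2.py
```

```text
[[ 5.35990e+02 -5.72030e+01  8.00000e-03]
 [ 6.11147e+02  1.00059e+02 -2.90000e-02]
 [ 4.72937e+02  1.54571e+02 -4.06000e-01]
 [ 4.72763e+02  1.53438e+02 -3.97000e-01]]
[[-9.000e-04  4.000e-04  2.300e-03  3.912e-01  3.566e-01  2.370e+00]
 [ 7.000e-04  1.400e-03 -2.100e-03 -3.912e-01 -3.566e-01 -4.202e-01]]
[[-0.4, 0.3], [-0.2, -0.1], [0.5, -0.5], [1.0, -0.8], [-0.2, -0.5], [-0.0, -0.3], [-0.4, -0.2], [-0.4, 1.1], [0.5, 0.7], [-1.0, -2.0], [0.0, -0.4], [0.6, -0.2], [-0.2, 0.9], [-0.0, -0.1], [0.3, 0.7], [0.2, 0.1], [0.1, 0.1], [-0.6, -0.2], [0.0, -0.3], [0.7, 0.2], [-0.3, 0.4], [-0.3, 0.5], [0.2, 0.2], [-0.5, -0.0], [-0.3, 1.2], [-0.3, 0.2], [-1.1, -0.5], [0.1, -1.3], [0.1, 0.1], [0.5, 0.4], [0.4, -0.2], [-0.2, -0.5], [-0.2, 0.2], [-0.5, 0.5], [0.3, -0.2], [-0.4, -0.5], [0.2, 0.2], [0.6, 0.1], [0.0, 0.1], [0.1, 0.6], [0.1, -0.3], [0.0, -0.0], [0.0, -0.2], [-0.0, -0.4], [0.0, 0.1], [0.0, 0.3], [0.1, -0.1], [0.5, 0.1]]
tray in station [ 76.44411767 156.64038245   0.        ] -0.036703005082709045
tray fin [[612.00218332 130.04646984   0.        ]] bay [[611.98766926 -56.58010263   0.        ]] toggle off [[ 548.78387199 -197.10313587    0.        ]
 [ 625.48937883 -196.4740847     0.        ]]
```

{"method": "arm_command", "body": {
  "targets": [
    {"x":2,"y":2.8,"roll":-0.05},
    {"x":4,"y":5.6,"roll":-0.1},
    {"x":6,"y":8.4,"roll":-0.15},
    {"x":8,"y":11.2,"roll":-0.2},
    {"x":10,"y":14,"roll":-0.25},
    {"x":12,"y":16.8,"roll":-0.3},
    {"x":14,"y":19.6,"roll":-0.34},
    {"x":16,"y":22.4,"roll":-0.34}
  ],
  "fingers": 0.5
}}

```text
$.targets[0]: bad value
```

{"method": "arm_command", "body": {
  "targets": [
    {"x":2,"y":2.8,"z":0,"roll":-0.05},
    {"x":4,"y":5.6,"z":0,"roll":-0.1},
    {"x":6,"y":8.4,"z":0,"roll":-0.15},
    {"x":8,"y":11.2,"z":0,"roll":-0.2},
    {"x":10,"y":14,"z":0,"roll":-0.25},
    {"x":12,"y":16.8,"z":0,"roll":-0.3},
    {"x":14,"y":19.6,"z":0,"roll":-0.34},
    {"x":16,"y":22.4,"z":0,"roll":-0.34}
  ],
  "fingers": 0.5
}}

```text
time: 0.87
tool_pos: [321.2, -274.3, 192.5]
tcp_rot: [3.141, -0.0, -0.032]
contact_force: [0.3, -0.9, 0.8]
grip_width: 47.1
```

{"method": "arm_command", "body": {
  "targets": [
    {"x":2.4,"y":3.3,"z":0,"roll":0},
    {"x":4.8,"y":6.6,"z":0,"roll":0},
    {"x":7.2,"y":9.9,"z":0,"roll":0},
    {"x":9.6,"y":13.2,"z":0,"roll":0},
    {"x":12,"y":16.5,"z":0,"roll":0},
    {"x":14.4,"y":19.8,"z":0,"roll":0},
    {"x":16.8,"y":23.1,"z":0,"roll":0},
    {"x":19.2,"y":26.4,"z":0,"roll":0}
  ]
}}

```text
time: 1.53
tool_pos: [513.3, -9.8, 192.4]
tcp_rot: [3.141, 0.0, -0.029]
contact_force: [0.3, -0.9, -1.1]
grip_width: 46.2
```

{"method": "arm_command", "body": {
  "targets": [
    {"x":2,"y":2.8,"z":0,"roll":0},
    {"x":4,"y":5.6,"z":0,"roll":0},
    {"x":6,"y":8.5,"z":-1,"roll":0},
    {"x":8,"y":11.3,"z":-3,"roll":0},
    {"x":9.9,"y":14.1,"z":-5,"roll":0},
    {"x":9.9,"y":14.1,"z":-7,"roll":0},
    {"x":9.9,"y":14.1,"z":-9,"roll":0},
    {"x":9.9,"y":14.1,"z":-9,"roll":0}
  ]
}}

```text
time: 2.2
tool_pos: [608.7, 129.5, 97.4]
tcp_rot: [3.14, 0.009, -0.028]
contact_force: [-0.6, 0.5, -0.9]
grip_width: 45.7
```

```bash
python3 - <<'E'
from h import *; from plant import bot
s=bot.capture('scene');t=bot.capture('top')
crop(s,260,220,360,340,6,'pics/s4.png');crop(t,230,130,330,210,7,'pics/t4.png')
print(bot.get_obs()['tool_pos'],bot.get_obs()['tcp_rot'])
E
```

```text
[611.14860417 129.06651491 102.04948278] [ 3.14126799e+00  1.80275182e-03 -2.92202684e-02]
```

View pics/s4.png

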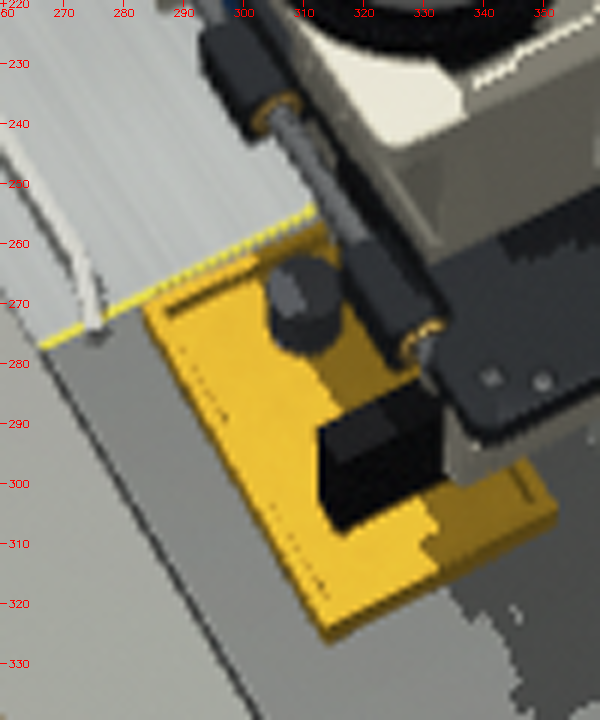

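View pics/t4.png

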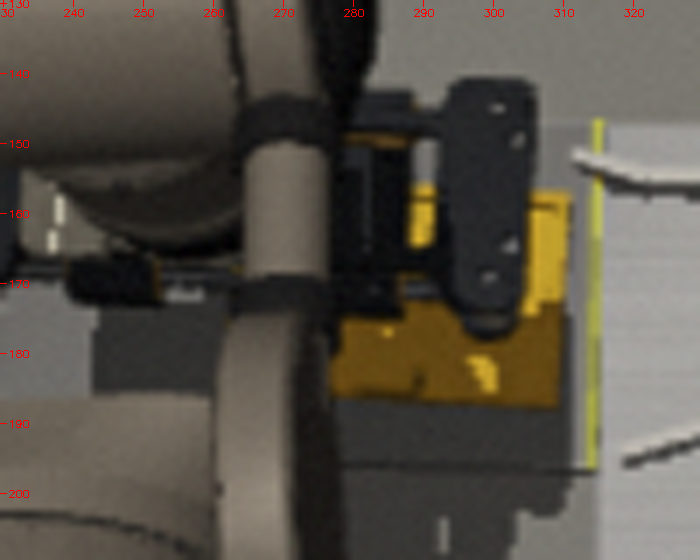

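```bash
python3 - <<'E'
from ba import *
x=np.load('x.npy');d=x[12:].reshape(2,6);c=adj(a['scene'],d[0])
P=[(611+dx,129+dy,102) for dx in(-9.5,9.5) for dy in (23,42)]+[(611+dx,129+dy,102) for dx in(-9.5,9.5) for dy in (-23,-42)]
print(np.round(proj(c,P),1).tolist())
E
```

```text
[[337.1, 286.1], [342.9, 294.6], [327.8, 291.0], [333.6, 299.6], [323.6, 266.6], [318.4, 259.0], [314.6, 271.2], [309.4, 263.4]]
```

```bash
python3 - <<'E'
from h import *; from plant import bot
s=bot.capture('scene')
crop(s,260,130,460,280+50,4,'pics/s5.png',20)
E
```

```text
(no output)
```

View pics/s5.png

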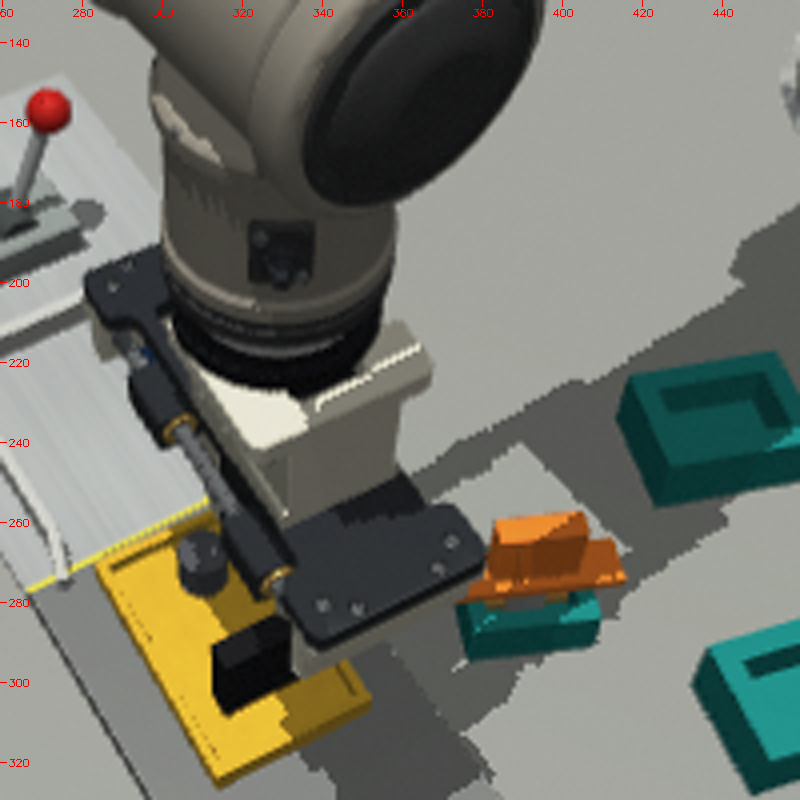

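{"method": "arm_command", "body": {
  "targets": [
    {"x":0,"y":0,"z":-1.5,"roll":0},
    {"x":0,"y":0,"z":-3,"roll":0},
    {"x":0,"y":0,"z":-4.5,"roll":0},
    {"x":0,"y":0,"z":-5.6,"roll":0},
    {"x":0,"y":0,"z":-6.4,"roll":0},
    {"x":0,"y":0,"z":-6.4,"roll":0},
    {"x":0,"y":0,"z":-6.4,"roll":0}
  ]
}}

```text
time: 2.93
tool_pos: [612.0, 129.0, 39.1]
tcp_rot: [-3.142, -0.001, -0.03]
contact_force: [0.9, 0.0, -0.4]
grip_width: 46.1
```

{"method": "arm_command", "body": {
  "targets": [
    {"x":0,"y":0,"z":0,"roll":0},
    {"x":0,"y":0,"z":0,"roll":0},
    {"x":0,"y":0,"z":0,"roll":0},
    {"x":0,"y":0,"z":0,"roll":0},
    {"x":0,"y":0,"z":0,"roll":0},
    {"x":0,"y":0,"z":0,"roll":0},
    {"x":0,"y":0,"z":0,"roll":0},
    {"x":0,"y":0,"z":0,"roll":0}
  ],
  "fingers": 0.05
}}

```text
time: 3.6
tool_pos: [611.6, 129.2, 38.4]
tcp_rot: [3.141, 0.0, -0.029]
contact_force: [-0.4, 1.4, 0.7]
grip_width: 4.9
```

```bash
python3 - <<'E'
from h import *; from plant import bot
s=bot.capture('scene')
crop(s,260,190,400,330,5,'pics/s6.png',10);t=bot.capture('top');crop(t,220,130,350,220,6,'pics/t6.png')
print(bot.get_obs())
E
```

```text
{'time': 3.7, 'joint_positions': array([ 8.56263817e-02,  6.69464692e-01,  1.42156527e+00, -9.95042054e-05,
        1.05066102e+00,  1.68563889e+00]), 'dq': array([ 1.67731014e-03, -2.66626806e-04, -5.68311185e-05, -1.68817249e-03,
        2.44483899e-04, -5.60052618e-04]), 'tau': array([ 1.75565805e-03, -5.60954046e+01, -2.15459973e+01,  2.32384057e-02,
       -8.38448969e-02, -4.80102102e-06]), 'tool_pos': array([611.55766555, 129.14422328,  38.41689014]), 'tcp_rot': array([ 3.14149561e+00,  8.77945399e-05, -2.91667282e-02]), 'contact_force': array([ 0.07654728, -0.28379928,  0.2922732 ]), 'moment': array([ 0.0093955 ,  0.00332131, -0.02532161]), 'grip_width': 5.215363087227048}
```

View pics/s6.png

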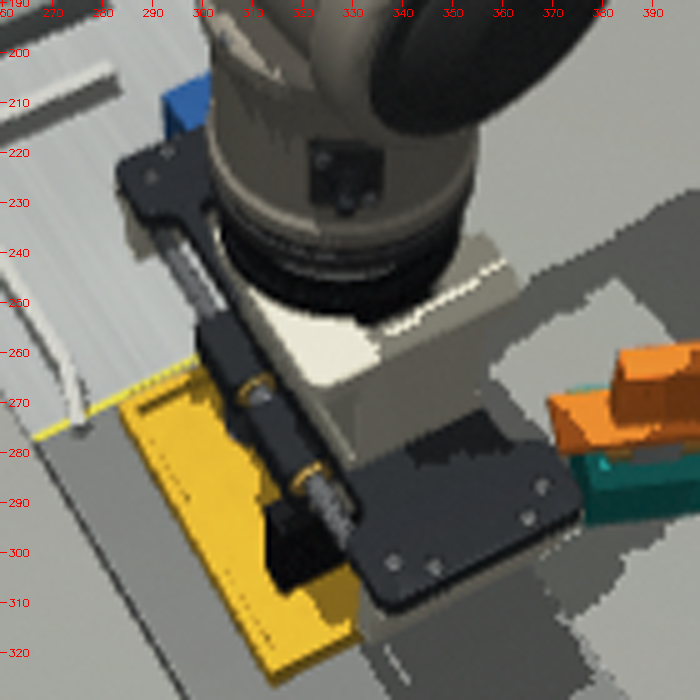

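View pics/t6.png

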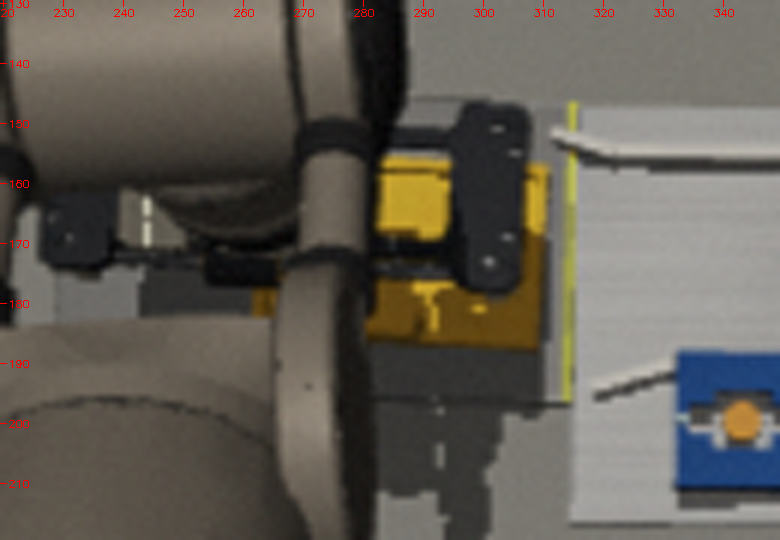

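```bash
python3 - <<'E'
from ba import *
x=np.load('x.npy');d=x[12:].reshape(2,6);c=adj(a['scene'],d[0]);e=adj(a['top'],d[1])
for z in (104,140):
  P=[(611.6+dx,129.1+dy,z) for dx in(-37.5,37.5) for dy in (95,-95)]
  print(z,np.round(proj(c,P),1).tolist(),np.round(proj(e,P),1).tolist())
P=[(611.6+dx,129.1+dy,38) for dx in(-9.5,9.5) for dy in (20,-20)]
print(np.round(proj(c,P),1).tolist())
print(np.round(proj(c,S2W(x[3:6],[(22,37,69),(-22,37,69),(22,23,69),(22,37,19),(-22,37,19)])),1).tolist())
E
```

```text
104 [[373.7, 311.3], [316.7, 232.2], [335.8, 333.0], [282.2, 248.5]] [[233.8, 179.8], [308.6, 181.3], [235.3, 150.8], [309.4, 152.2]]
140 [[376.0, 301.4], [316.7, 220.8], [336.7, 323.6], [280.9, 237.4]] [[230.3, 177.5], [307.8, 179.1], [231.8, 147.5], [308.7, 149.0]]
[[334.7, 301.8], [323.7, 285.4], [326.0, 306.5], [315.2, 289.8]]
[[316.5, 296.5], [337.4, 286.1], [312.9, 290.4], [316.5, 308.9], [336.4, 298.8]]
```

{"method": "arm_command", "body": {
  "targets": [
    {"x":0,"y":0,"z":0,"roll":0},
    {"x":0,"y":0,"z":0,"roll":0},
    {"x":0,"y":0,"z":0,"roll":0}
  ],
  "fingers": 0
}}

```text
time: 3.95
tool_pos: [611.6, 129.1, 38.4]
tcp_rot: [3.142, 0.0, -0.029]
contact_force: [0.3, -0.2, 0.4]
grip_width: 0.3
```

```bash
python3 - <<'E'
from h import *; from plant import bot
s=bot.capture('scene'); s['img']=(255*(s['img']/255.)**0.45).astype(np.uint8)
crop(s,295,255,375,330,9,'pics/s7.png',5)
E
```

```text
(no output)
```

View pics/s7.png

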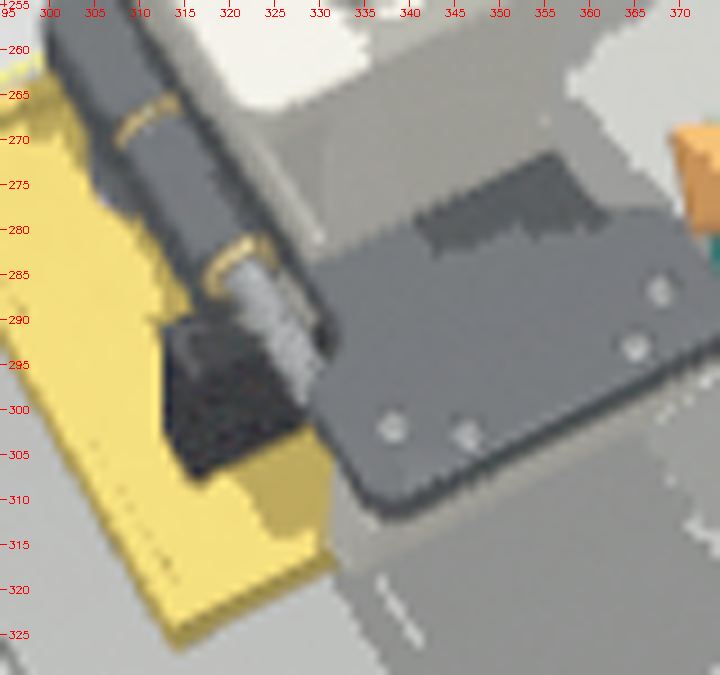

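```bash
python3 - <<'E'
from ba import *
x=np.load('x.npy');d=x[12:].reshape(2,6);c=adj(a['scene'],d[0]);e=adj(a['top'],d[1])
for z in (38,70,104,140,185):
  print(z,np.round(proj(c,[(611.6,129.1,z),(650,129,z)]),1).tolist(),np.round(proj(e,[(611.6,129.1,z)]),1).tolist())
E
python3 - <<'E'
import sys;sys.path.insert(0,'.')
from h import *; from plant import bot
t=bot.capture('top'); t['img']=(255*(t['img']/255.)**0.45).astype(np.uint8)
crop(t,220,135,320,195,8,'pics/t7.png',5)
print(bot.get_obs()['time'])
E
```

```text
38 [[324.8, 295.7], [307.2, 305.1]] [[275.3, 170.4]]
70 [[325.1, 287.5], [306.9, 297.0]] [[273.6, 168.3]]
104 [[325.5, 278.2], [306.6, 287.9]] [[271.7, 165.9]]
140 [[325.8, 267.6], [306.3, 277.5]] [[269.6, 163.2]]
185 [[326.3, 253.2], [305.8, 263.3]] [[266.6, 159.5]]
4.05
```

View pics/t7.png

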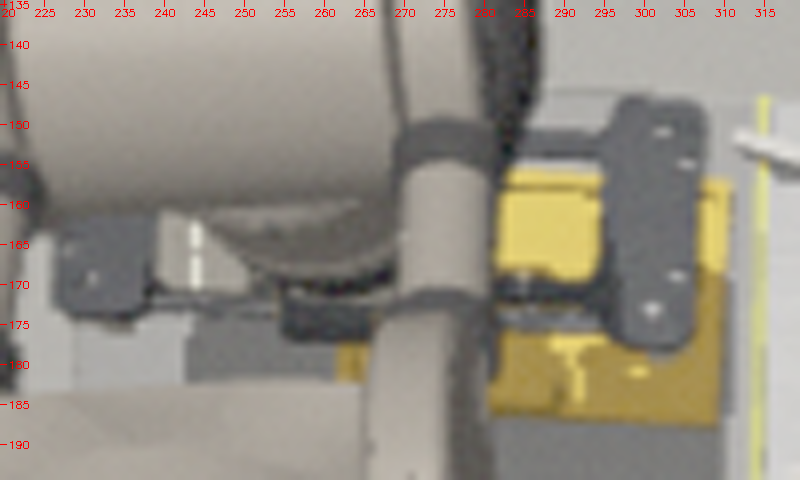

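{"method": "arm_command", "body": {
  "targets": [
    {"x":0,"y":0,"z":2,"roll":0},
    {"x":0,"y":0,"z":5,"roll":0},
    {"x":0,"y":0,"z":8,"roll":0},
    {"x":-2,"y":-2,"z":11,"roll":0},
    {"x":-4,"y":-5,"z":13,"roll":0},
    {"x":-6,"y":-8,"z":15,"roll":0},
    {"x":-8,"y":-11,"z":16,"roll":0},
    {"x":-10,"y":-14,"z":16,"roll":0}
  ],
  "fingers": 0.5
}}

```text
time: 4.72
tool_pos: [511.9, -12.1, 201.3]
tcp_rot: [3.141, -0.005, -0.029]
contact_force: [0.6, -0.6, -0.0]
grip_width: 44.9
```

{"method": "arm_command", "body": {
  "targets": [
    {"x":-2,"y":-3,"z":0,"roll":0},
    {"x":-4,"y":-6,"z":0,"roll":0},
    {"x":-6,"y":-9,"z":0,"roll":0},
    {"x":-8,"y":-12,"z":0,"roll":0},
    {"x":-10,"y":-14,"z":0,"roll":0},
    {"x":-10,"y":-14,"z":0,"roll":0}
  ]
}}

```text
time: 5.22
tool_pos: [408.8, -153.7, 198.6]
tcp_rot: [3.14, 0.001, -0.033]
contact_force: [-0.1, 0.4, -0.2]
grip_width: 46.0
```

```bash
python3 - <<'E'
from h import *; from plant import bot
s=bot.capture('scene'); o=bot.get_obs(); print(o['tool_pos'],o['tcp_rot'],o['grip_width'],o['time'])
from ba import *
x=np.load('x.npy');d=x[12:].reshape(2,6);c=adj(a['scene'],d[0])
print(proj(c,o['tool_pos']))
s['img']=(255*(s['img']/255.)**0.6).astype(np.uint8)
crop(s,260,80,420,330-110,5,'pics/s8.png',10)
crop(s,240,130,400,350,4,'pics/s9.png',10)
E
```

```text
[ 410.3396809  -152.40066718  198.71693018] [ 3.14116051e+00 -1.95123840e-04 -3.32858138e-02] 45.99592662455765 5.2667
[[339.03278241 113.05183192]]Traceback (most recent call last):
  File "<stdin>", line 6, in <module>
IndexError: only integers, slices (`:`), ellipsis (`...`), numpy.newaxis (`None`) and integer or boolean arrays are valid indices
```

```bash
python3 - <<'E'
from plant import bot
from h import *
s=bot.capture('scene')
s['img']=(255*(s['img']/255.)**0.6).astype(np.uint8)
crop(s,270,30,430,150,5,'pics/s8.png',10)
crop(s,240,200,400,350,4,'pics/s9.png',10)
E
```

```text
(no output)
```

View pics/s8.png

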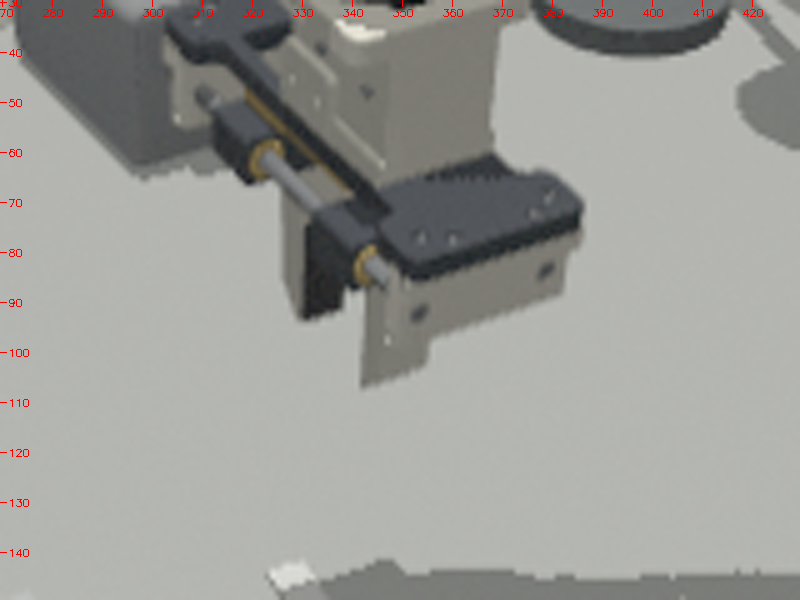

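View pics/s9.png

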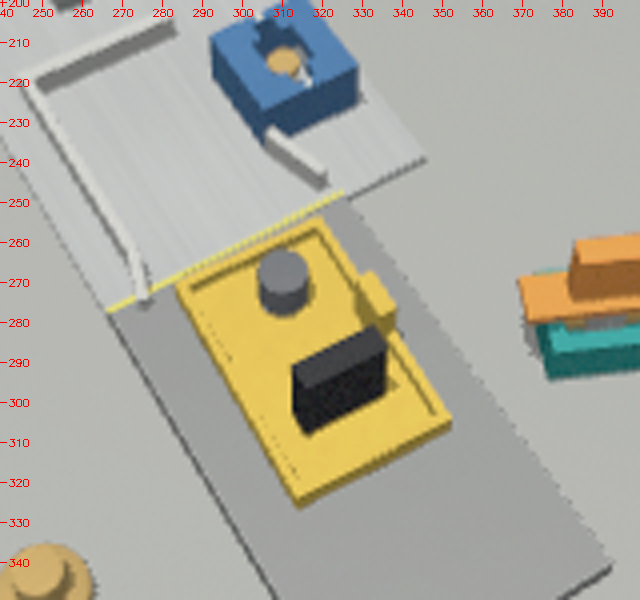

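```bash
python3 - <<'E'
from ba import *
x=np.load('x.npy');d=x[12:].reshape(2,6);c=adj(a['scene'],d[0])
p=np.array([410.3,-152.4,198.7])
for dz in (0,20,40,56):
  print(dz,np.round(proj(c,[p+[9.5,42,dz],p+[-9.5,42,dz],p+[9.5,-23,dz],p+[9.5,-42,dz]]),1).tolist())
o=[(342,107),(354.5,102.5)]
for z in (198.7,220,240,255): print(z,np.round(unproj(c,o,z)-p,1).tolist())
E
```

```text
0 [[346.0, 125.6], [353.7, 122.6], [329.6, 108.6], [325.0, 103.9]]
20 [[346.6, 117.9], [354.4, 114.9], [329.8, 100.9], [325.2, 96.1]]
40 [[347.1, 109.9], [355.1, 106.9], [330.1, 92.9], [325.4, 88.1]]
56 [[347.6, 103.2], [355.7, 100.2], [330.3, 86.2], [325.5, 81.5]]
198.7 [[-16.5, -14.3, -0.0], [-48.5, -13.9, -0.0]]
220 [[-0.6, 8.9, 21.3], [-31.4, 9.3, 21.3]]
240 [[14.4, 30.6, 41.3], [-15.3, 31.0, 41.3]]
255 [[25.6, 46.9, 56.3], [-3.2, 47.2, 56.3]]
```

```bash
python3 - <<'E'
from plant import bot
from h import *
s=bot.capture('scene');t=bot.capture('top')
s['img']=(255*(s['img']/255.)**0.6).astype(np.uint8)
crop(s,320,55,370,115,12,'pics/s10.png',5)
t['img']=(255*(t['img']/255.)**0.6).astype(np.uint8)
crop(t,330,190,450,290,6,'pics/t10.png',10)
o=bot.get_obs(); print(o['tool_pos'],o['grip_width'],o['time'])
E
```

```text
[ 412.10774735 -150.4613467   198.60316172] 45.86487309743538 5.4167
```

View pics/s10.png

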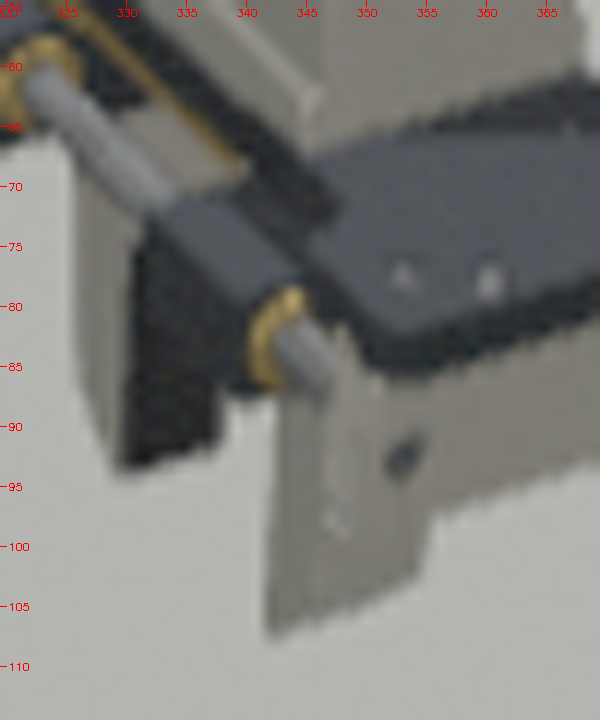

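View pics/t10.png

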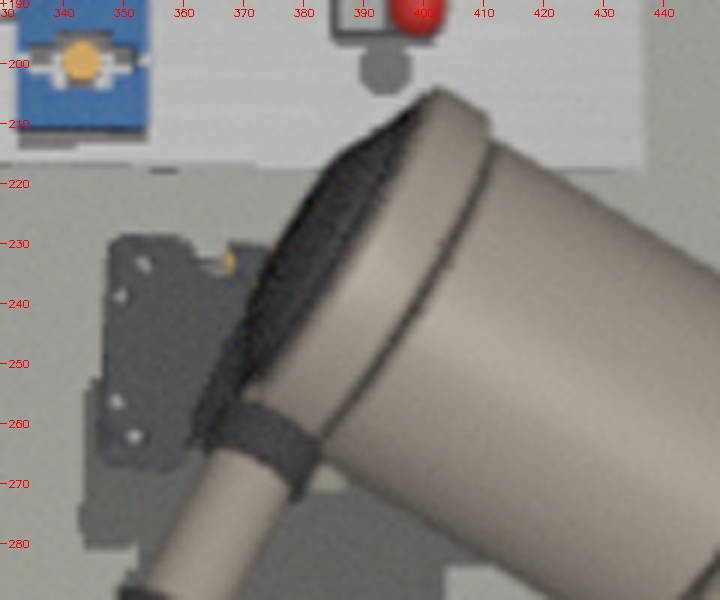

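```bash
python3 - <<'E'
from ba import *
x=np.load('x.npy');d=x[12:].reshape(2,6);c=adj(a['scene'],d[0])
p=np.array([411.8,-150.5,198.7])
o=np.array([(342,107.5),(329.3,94.3),(337.8,91)])
q=lambda v:proj(c,[p+v+[9.5,23,0],p+v+[9.5,-23,0],p+v+[-9.5,-23,0]])
for fz in (None,):
  r=LS(lambda v:(q(v)-o).ravel(),[0,0,30]); print(r.x,np.round(r.fun,1))
# 1-D: only z
r=LS(lambda v:(q(np.r_[0,0,v])-o).ravel(),[30]); print(r.x,np.round(r.fun,1))
print(unproj(adj(a['top'],d[1]),[(352,118),(395,118),(377,262),(419,266)],0))
E
```

```text
[36.48491538 54.5919537  85.29486389] [ 0.2 -0.1 -0.1 -0.1 -0.1  0.2]
[37.56545095] [-0.2 -1.   0.6  0.2 -0.1  0.8]
[[ 774.16546222  -78.23812764    0.        ]
 [ 777.07673369 -201.02506784    0.        ]
 [ 370.218541   -152.75356926    0.        ]
 [ 361.38486163 -268.2050334     0.        ]]
```

{"method": "arm_command", "body": {
  "targets": [
    {"x":2.4,"y":3.4,"z":0,"roll":0},
    {"x":4.8,"y":6.8,"z":0,"roll":0},
    {"x":7.2,"y":10.2,"z":0,"roll":0},
    {"x":9.6,"y":13.6,"z":0,"roll":0},
    {"x":12,"y":17,"z":0,"roll":0},
    {"x":14.4,"y":20.4,"z":0,"roll":0},
    {"x":16.8,"y":23.8,"z":-1,"roll":0},
    {"x":19,"y":26.8,"z":-3,"roll":0}
  ]
}}

```text
time: 6.08
tool_pos: [603.2, 120.5, 170.9]
tcp_rot: [-3.141, -0.005, -0.026]
contact_force: [1.3, -0.9, -0.2]
grip_width: 46.1
```

{"method": "arm_command", "body": {
  "targets": [
    {"x":0.6,"y":0.8,"z":-2,"roll":0},
    {"x":1,"y":1.2,"z":-5,"roll":0},
    {"x":1,"y":1.2,"z":-8,"roll":0},
    {"x":1,"y":1.2,"z":-11,"roll":0},
    {"x":1,"y":1.2,"z":-13,"roll":0},
    {"x":1,"y":1.2,"z":-14.5,"roll":0},
    {"x":1,"y":1.2,"z":-15.3,"roll":0},
    {"x":1,"y":1.2,"z":-15.3,"roll":0}
  ]
}}

```text
time: 6.75
tool_pos: [609.3, 129.3, 13.9]
tcp_rot: [3.141, 0.004, -0.027]
contact_force: [-0.0, -0.8, 0.2]
grip_width: 46.3
```

{"method": "arm_command", "body": {
  "targets": [
    {"x":0,"y":0,"z":-0.6,"roll":0},
    {"x":0,"y":0,"z":-1.2,"roll":0},
    {"x":0,"y":0,"z":-1.2,"roll":0}
  ]
}}

```text
time: 7.0
tool_pos: [610.6, 128.2, 3.9]
tcp_rot: [3.142, 0.0, -0.029]
contact_force: [0.0, 0.6, -0.2]
grip_width: 46.3
```

{"method": "arm_command", "body": {
  "targets": [
    {"x":0,"y":0,"z":-0.6,"roll":0},
    {"x":0,"y":0,"z":-0.6,"roll":0}
  ]
}}

```text
time: 7.17
tool_pos: [610.5, 127.9, -2.2]
tcp_rot: [3.141, 0.0, -0.029]
contact_force: [-0.4, -0.4, -0.3]
grip_width: 46.0
```

{"method": "arm_command", "body": {
  "targets": [
    {"x":0,"y":0,"z":0,"roll":0},
    {"x":0,"y":0,"z":0,"roll":0},
    {"x":0,"y":0,"z":0,"roll":0},
    {"x":0,"y":0,"z":0,"roll":0},
    {"x":0,"y":0,"z":0,"roll":0},
    {"x":0,"y":0,"z":0,"roll":0},
    {"x":0,"y":0,"z":0,"roll":0}
  ],
  "fingers": 0.05
}}

```text
time: 7.75
tool_pos: [610.9, 128.4, -1.5]
tcp_rot: [-3.141, -0.0, -0.029]
contact_force: [0.6, 1.6, 1.7]
grip_width: 13.9
```

{"method": "arm_command", "body": {
  "targets": [
    {"x":0,"y":0,"z":0.1,"roll":0},
    {"x":0,"y":-0.2,"z":0.15,"roll":0.01},
    {"x":0,"y":-0.8,"z":0.15,"roll":0.02},
    {"x":0,"y":-1.5,"z":0.15,"roll":0.03},
    {"x":0,"y":-2.2,"z":0.15,"roll":0.037},
    {"x":0,"y":-2.8,"z":0.15,"roll":0.037},
    {"x":0,"y":-3.2,"z":0.15,"roll":0.037},
    {"x":0,"y":-3.2,"z":0.15,"roll":0.037}
  ]
}}

```text
time: 8.42
tool_pos: [610.7, 94.5, -0.3]
tcp_rot: [3.141, 0.0, 0.006]
contact_force: [-0.4, -0.8, -5.1]
grip_width: 14.0
```

```bash
python3 - <<'E'
from plant import bot
from h import *
s=bot.capture('scene');t=bot.capture('top');o=bot.get_obs();print(o['tool_pos'],o['contact_force'],o['time'])
crop(s,255,190,375,310,6,'pics/s11.png');crop(t,250,140,370,215,6,'pics/t11.png')
E
```

```text
[ 6.10747946e+02  9.56618394e+01 -2.59643881e-01] [ 0.13762938 -0.02182734 -5.23397614] 8.5167
```

View pics/s11.png

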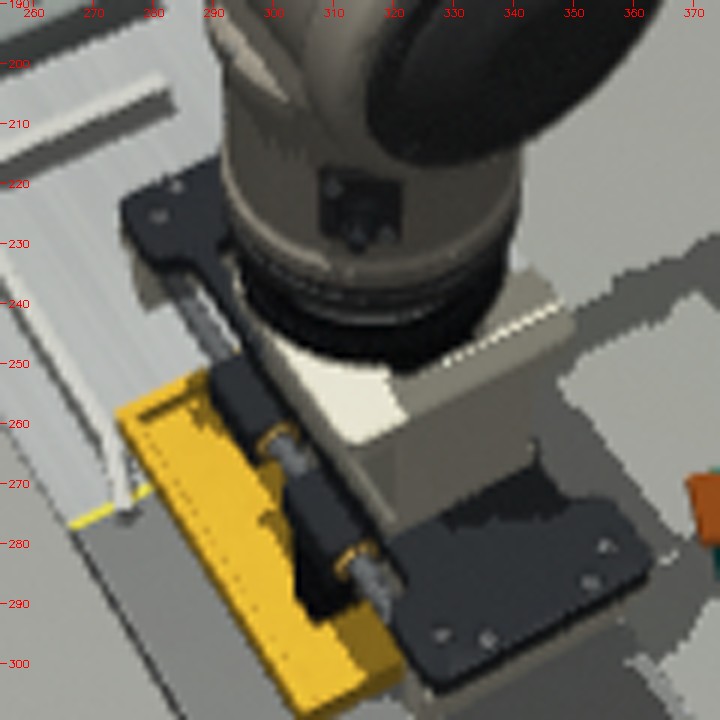

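View pics/t11.png

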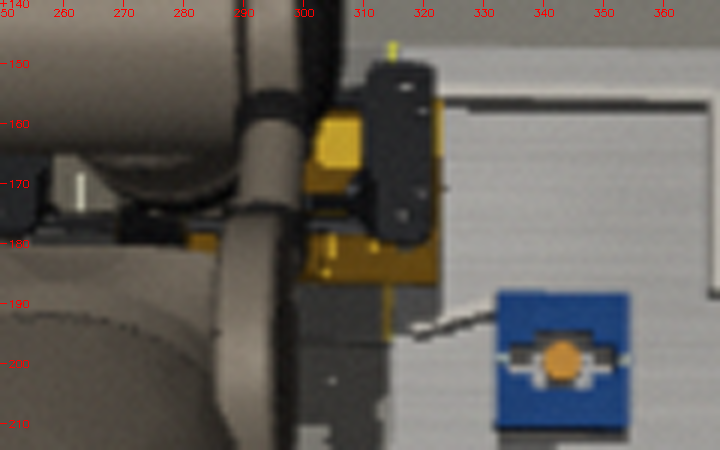

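```bash
python3 - <<'E'
from ba import *
x=np.load('x.npy');d=x[12:].reshape(2,6);c=adj(a['scene'],d[0]);e=adj(a['top'],d[1]);S=x[:3]
for Y in (122,124,126):
  w=S2W(S,[(76,Y,0)])[0]; T=(w[0],w[1],S[2])
  P=S2W(T,[(42,-65,29),(-42,-65,29),(42,65,29)])
  print(Y,np.round(proj(c,P),1).tolist(),np.round(proj(e,P),1).tolist())
print(np.round(proj(e,S2W(S,[(122,0,24),(122,-67,24),(30,30,44)])),1))
E
```

```text
122 [[275.0, 258.1], [310.4, 240.9], [306.6, 308.6]] [[323.1, 156.9], [322.6, 187.3], [275.7, 156.3]]
124 [[275.5, 258.8], [310.9, 241.5], [307.2, 309.5]] [[322.4, 156.8], [321.9, 187.2], [275.0, 156.3]]
126 [[275.9, 259.5], [311.4, 242.2], [307.7, 310.3]] [[321.6, 156.8], [321.2, 187.2], [274.2, 156.3]]
[[343.9 156.1]
 [368.2 156.4]
 [332.6 188.1]]
```

{"method": "arm_command", "body": {
  "targets": [
    {"x":-0.02,"y":-0.3,"z":0,"roll":0},
    {"x":-0.06,"y":-1.0,"z":0,"roll":0},
    {"x":-0.1,"y":-1.8,"z":0,"roll":0},
    {"x":-0.1,"y":-2.6,"z":0,"roll":0},
    {"x":-0.1,"y":-3.4,"z":0,"roll":0},
    {"x":-0.1,"y":-4.2,"z":0,"roll":0},
    {"x":-0.1,"y":-5.0,"z":0,"roll":0},
    {"x":-0.1,"y":-5.8,"z":0,"roll":0}
  ]
}}

```text
time: 9.18
tool_pos: [609.7, 36.9, -0.3]
tcp_rot: [3.141, 0.0, 0.007]
contact_force: [-0.3, 0.7, -5.3]
grip_width: 13.8
```

{"method": "arm_command", "body": {
  "targets": [
    {"x":0,"y":-0.8,"z":0,"roll":0},
    {"x":0,"y":-1.6,"z":0,"roll":0},
    {"x":0,"y":-2.4,"z":0,"roll":0},
    {"x":0,"y":-3.2,"z":0,"roll":0},
    {"x":0,"y":-4.0,"z":0,"roll":0},
    {"x":0,"y":-4.5,"z":0,"roll":0},
    {"x":0,"y":-4.8,"z":0,"roll":0},
    {"x":0,"y":-4.8,"z":0,"roll":0}
  ]
}}

```text
time: 9.85
tool_pos: [609.7, -10.8, -0.3]
tcp_rot: [3.141, 0.0, 0.007]
contact_force: [0.8, 0.7, -4.8]
grip_width: 13.7
```

```bash
python3 - <<'E'
from plant import bot
from ba import *
s=bot.capture('scene');t=bot.capture('top');o=bot.get_obs();print(o['tool_pos'],o['contact_force'],o['moment'],o['time'])
crop(s,230,150,350,270,6,'pics/s12.png');crop(t,290,140,410,215,6,'pics/t12.png')
x=np.load('x.npy');d=x[12:].reshape(2,6);c=adj(a['scene'],d[0]);e=adj(a['top'],d[1]);S=x[:3]
for Y in (14,18):
  w=S2W(S,[(76,Y,0)])[0]; T=(w[0],w[1],S[2])
  P=S2W(T,[(42,-65,29),(-42,-65,29),(42,65,29),(-42,65,29)])
  print(Y,np.round(proj(c,P),1).tolist(),np.round(proj(e,P),1).tolist())
E
```

```text
[ 6.09685806e+02 -9.90561679e+00 -2.82953368e-01] [ 1.24960379 -0.39540374 -3.76041934] [ 0.20322965  0.06227063 -0.06486019] 9.95
14 [[252.5, 222.1], [286.3, 207.0], [280.0, 266.1], [315.7, 248.3]] [[362.5, 157.4], [362.4, 187.8], [315.1, 156.8], [314.5, 187.2]]
18 [[253.3, 223.4], [287.2, 208.2], [280.9, 267.5], [316.7, 249.7]] [[361.0, 157.4], [360.9, 187.7], [313.6, 156.7], [313.1, 187.1]]
```

View pics/s12.png

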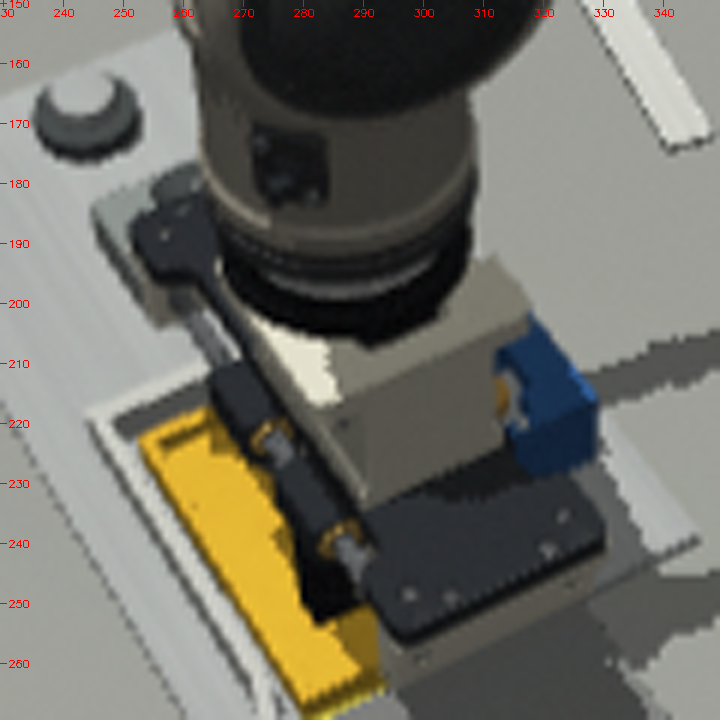

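View pics/t12.png

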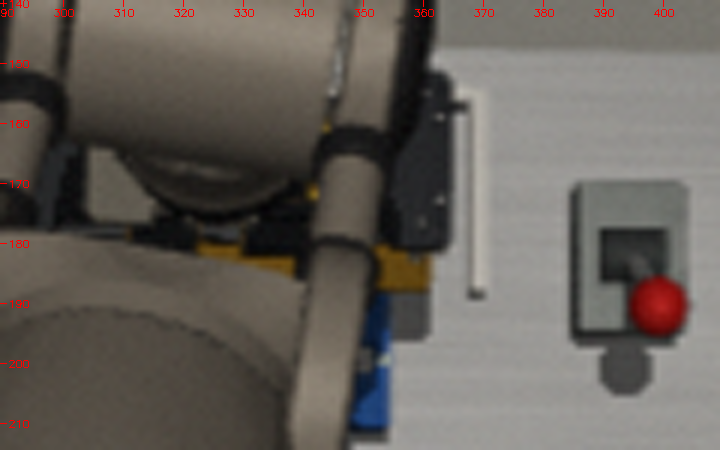

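{"method": "arm_command", "body": {
  "targets": [
    {"x":0,"y":-0.5,"z":0,"roll":0},
    {"x":0,"y":-1.0,"z":0,"roll":0},
    {"x":0,"y":-1.0,"z":-0.3,"roll":0},
    {"x":0,"y":-1.0,"z":-0.6,"roll":0},
    {"x":0,"y":-1.0,"z":-0.8,"roll":0},
    {"x":0,"y":-1.0,"z":-0.95,"roll":0},
    {"x":0,"y":-1.0,"z":-0.95,"roll":0},
    {"x":0,"y":-1.0,"z":-0.95,"roll":0}
  ]
}}

```text
time: 10.62
tool_pos: [609.6, -19.9, -9.5]
tcp_rot: [3.141, 0.0, 0.008]
contact_force: [-2.8, -0.1, 0.0]
grip_width: 14.1
```

{"method": "arm_command", "body": {
  "targets": [
    {"x":-0.05,"y":-0.2,"z":-0.05,"roll":0},
    {"x":-0.1,"y":-0.4,"z":-0.05,"roll":0},
    {"x":-0.1,"y":-0.6,"z":-0.05,"roll":0},
    {"x":-0.1,"y":-0.75,"z":-0.05,"roll":0},
    {"x":-0.1,"y":-0.75,"z":-0.05,"roll":0}
  ]
}}

```text
time: 11.03
tool_pos: [609.4, -27.7, -9.5]
tcp_rot: [3.142, -0.002, 0.008]
contact_force: [0.2, 4.6, 5.2]
grip_width: 13.7
```

```bash
python3 - <<'E'
from plant import bot
from ba import *
s=bot.capture('scene');t=bot.capture('top');o=bot.get_obs();print(o['tool_pos'],o['contact_force'],o['time'])
crop(s,230,150,350,270,6,'pics/s13.png')
x=np.load('x.npy');d=x[12:].reshape(2,6);c=adj(a['scene'],d[0]);S=x[:3]
for Y in (-2,0,3):
  w=S2W(S,[(76,Y,0)])[0]; T=(w[0],w[1],S[2])
  P=S2W(T,[(42,-65,20),(42,65,20)])
  print(Y,np.round(proj(c,P),1).tolist())
E
```

```text
[609.42107394 -27.69050383  -9.54543068] [0.31044686 4.42010878 4.70379082] 11.1333
-2 [[249.9, 219.6], [276.7, 262.6]]
0 [[250.3, 220.3], [277.2, 263.3]]
3 [[250.9, 221.2], [277.8, 264.4]]
```

View pics/s13.png

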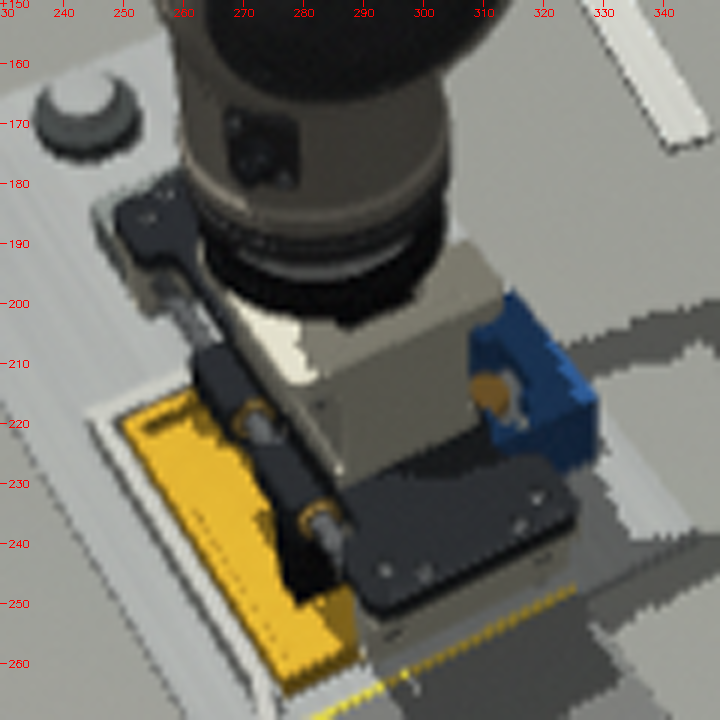

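{"method": "arm_command", "body": {
  "targets": [
    {"x":0,"y":0,"z":0,"roll":0},
    {"x":0,"y":0,"z":0,"roll":0},
    {"x":0,"y":0,"z":0,"roll":0},
    {"x":0,"y":0,"z":0.5,"roll":0},
    {"x":0,"y":0,"z":2,"roll":0},
    {"x":0,"y":0,"z":5,"roll":0},
    {"x":0,"y":0,"z":8,"roll":0},
    {"x":0,"y":0,"z":11,"roll":0}
  ],
  "fingers": 0.5
}}

```text
time: 11.8
tool_pos: [608.3, -27.8, 100.9]
tcp_rot: [3.141, 0.001, 0.008]
contact_force: [1.3, -0.2, -0.2]
grip_width: 45.6
```

```bash
python3 - <<'E'
from plant import bot
from h import *
s=bot.capture('scene');o=bot.get_obs();print(o['tool_pos'],o['contact_force'],o['time'],o['grip_width'])
crop(s,230,150,350,270,6,'pics/s14.png')
E
```

```text
[612.0525173  -28.33526573 107.88719012] [ 2.9444559  -0.35206701  4.64693165] 11.85 45.53532374513843
```

View pics/s14.png

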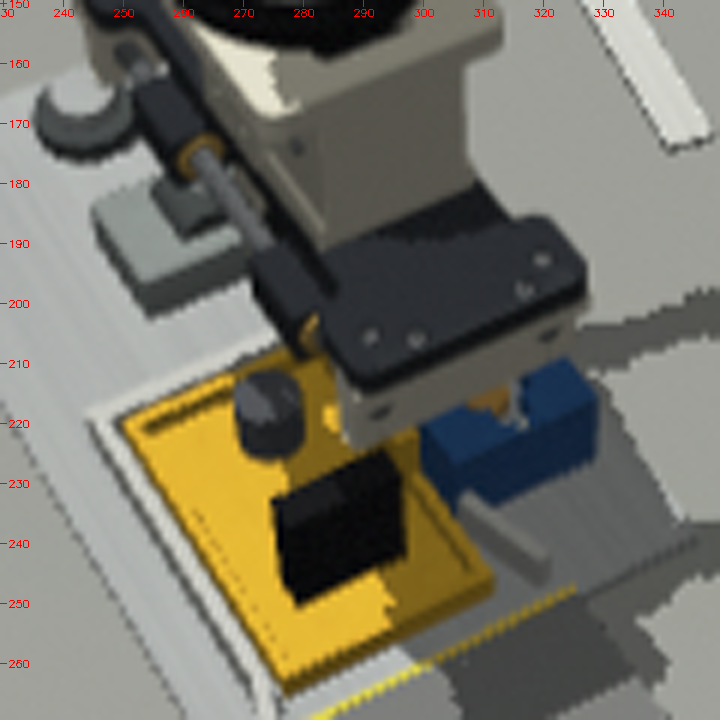

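{"method": "arm_command", "body": {
  "targets": [
    {"x":-2,"y":2.6,"z":0,"roll":-0.06},
    {"x":-4.1,"y":5.4,"z":0,"roll":-0.12},
    {"x":-6.2,"y":8.2,"z":0,"roll":-0.19},
    {"x":-8.3,"y":11,"z":0,"roll":-0.25},
    {"x":-10.4,"y":13.8,"z":0,"roll":-0.31},
    {"x":-12.3,"y":16.4,"z":0,"roll":-0.37},
    {"x":-13.6,"y":18.1,"z":0,"roll":-0.414},
    {"x":-13.6,"y":18.1,"z":-2,"roll":-0.414}
  ]
}}

```text
time: 12.52
tool_pos: [472.5, 156.6, 82.6]
tcp_rot: [-3.138, -0.004, -0.405]
contact_force: [0.5, 0.3, 0.8]
grip_width: 45.9
```

{"method": "arm_command", "body": {
  "targets": [
    {"x":0,"y":0,"z":-0.5,"roll":0},
    {"x":0,"y":0,"z":-0.5,"roll":0},
    {"x":0,"y":0,"z":-0.5,"roll":0}
  ]
}}

```text
time: 12.77
tool_pos: [473.1, 152.9, 74.7]
tcp_rot: [3.141, 0.0, -0.407]
contact_force: [-0.1, -0.6, -0.0]
grip_width: 46.2
```

```bash
python3 - <<'E'
from plant import bot
from ba import *
s=bot.capture('scene');t=bot.capture('top');o=bot.get_obs();print(o['tool_pos'],o['tcp_rot'],o['contact_force'],o['time'],o['grip_width'])
x=np.load('x.npy');d=x[12:].reshape(2,6);c=adj(a['scene'],d[0])
p=o['tool_pos']+[0,0,38]; R=Ro.from_euler('z',o['tcp_rot'][2]).as_matrix()
P=[p+R@np.array([sx*9.5,sy*23,0]) for sx in(1,-1) for sy in (1,-1)]
u=proj(c,P); print(u.round(1))
for v in u: cv2.circle(s['img'],tuple(int(k) for k in np.round(v)),0,(255,0,255),-1)
crop(s,340,200,440,310,7,'pics/s15.png')
E
```

```text
[473.62014331 152.87096429  75.25645406] [-3.14123401e+00 -9.22940007e-04 -4.07215068e-01] [-1.13335771 -0.98287286  0.80261531] 12.8667 46.04237460117652
[[394.5 263.4]
 [388.6 242.4]
 [404.8 262.3]
 [398.6 241.4]]
```

View pics/s15.png

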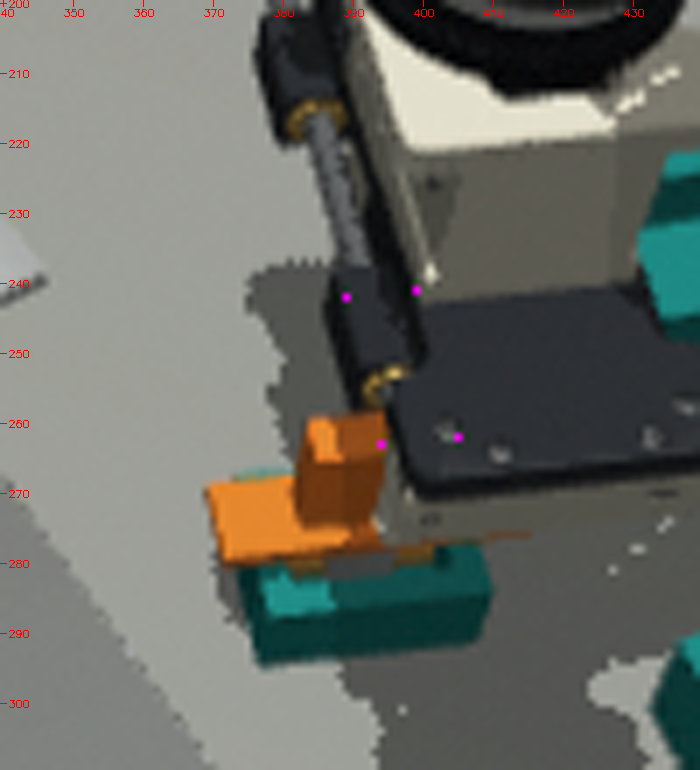

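```bash
python3 - <<'E'
from plant import bot
from ba import *
x=np.load('x.npy');d=x[12:].reshape(2,6);c=adj(a['scene'],d[0])
p0=np.array([473.4,152.9,75]); R=Ro.from_euler('z',-.407).as_matrix()
for dz in (0,20,38,122):
  for n,q in (('in',(9.5,23)),('out',(9.5,42)),('out-',(-9.5,42)),('body',(37.5,95)),('body-',(-37.5,95))):
    print(dz,n,proj(c,p0+[0,0,dz]+R@np.array([*q,0])).round(1).tolist())
E
```

```text
0 in [[391.7, 274.2]]
0 out [[394.1, 283.2]]
0 out- [[404.2, 282.1]]
0 body [[385.7, 311.5]]
0 body- [[427.3, 306.8]]
20 in [[393.2, 268.6]]
20 out [[395.7, 277.7]]
20 out- [[406.0, 276.6]]
20 body [[387.2, 306.4]]
20 body- [[429.6, 301.6]]
38 in [[394.6, 263.4]]
38 out [[397.1, 272.6]]
38 out- [[407.6, 271.5]]
38 body [[388.6, 301.5]]
38 body- [[431.8, 296.7]]
122 in [[401.9, 236.3]]
122 out [[404.9, 245.9]]
122 out- [[416.3, 244.7]]
122 body [[395.8, 276.2]]
122 body- [[443.3, 271.2]]
```

{"method": "arm_command", "body": {
  "targets": [
    {"x":0,"y":0.15,"z":-1.5,"roll":0},
    {"x":0,"y":0.15,"z":-3,"roll":0},
    {"x":0,"y":0.15,"z":-4.2,"roll":0},
    {"x":0,"y":0.15,"z":-5.3,"roll":0},
    {"x":0,"y":0.15,"z":-5.9,"roll":0},
    {"x":0,"y":0.15,"z":-5.9,"roll":0},
    {"x":0,"y":0.15,"z":-5.9,"roll":0}
  ]
}}

```text
time: 13.45
tool_pos: [473.2, 154.7, 16.0]
tcp_rot: [-3.142, -0.0, -0.407]
contact_force: [0.7, 1.1, 0.2]
grip_width: 45.9
```

{"method": "arm_command", "body": {
  "targets": [
    {"x":0,"y":0,"z":0,"roll":0},
    {"x":0,"y":0,"z":0,"roll":0},
    {"x":0,"y":0,"z":0,"roll":0},
    {"x":0,"y":0,"z":0,"roll":0},
    {"x":0,"y":0,"z":0,"roll":0},
    {"x":0,"y":0,"z":0,"roll":0},
    {"x":0,"y":0,"z":0,"roll":0},
    {"x":0,"y":0,"z":0,"roll":0}
  ],
  "fingers": 0.05
}}

```text
time: 14.12
tool_pos: [472.8, 155.0, 15.9]
tcp_rot: [-3.142, -0.0, -0.406]
contact_force: [-0.6, 0.6, 1.6]
grip_width: 13.7
```

{"method": "arm_command", "body": {
  "targets": [
    {"x":0,"y":0,"z":0.8,"roll":0},
    {"x":0,"y":0,"z":2,"roll":0},
    {"x":0,"y":0,"z":3.5,"roll":0},
    {"x":0,"y":0,"z":5,"roll":0},
    {"x":0.6,"y":-1.5,"z":6.5,"roll":0.1},
    {"x":1.2,"y":-3.5,"z":7,"roll":0.22},
    {"x":1.8,"y":-6,"z":7,"roll":0.34},
    {"x":2.4,"y":-8,"z":7,"roll":0.46}
  ]
}}

```text
time: 14.78
tool_pos: [497.0, 73.8, 86.6]
tcp_rot: [3.141, -0.001, 0.06]
contact_force: [0.3, -0.1, -1.2]
grip_width: 14.0
```

{"method": "arm_command", "body": {
  "targets": [
    {"x":0.5,"y":-2,"z":0,"roll":0.12},
    {"x":1.2,"y":-4,"z":0,"roll":0.24},
    {"x":1.8,"y":-6,"z":0,"roll":0.36},
    {"x":2.4,"y":-8,"z":0,"roll":0.48},
    {"x":3,"y":-10,"z":0,"roll":0.6},
    {"x":3.6,"y":-12,"z":0,"roll":0.72},
    {"x":3.9,"y":-13.1,"z":0,"roll":0.84},
    {"x":3.9,"y":-13.1,"z":0,"roll":0.96}
  ]
}}

```text
time: 15.45
tool_pos: [536.3, -58.5, 85.9]
tcp_rot: [3.141, 0.0, 1.017]
contact_force: [-0.2, -0.1, -0.9]
grip_width: 14.1
```

{"method": "arm_command", "body": {
  "targets": [
    {"x":0,"y":0,"z":0,"roll":0.12},
    {"x":0,"y":0,"z":0,"roll":0.24},
    {"x":0,"y":0,"z":0,"roll":0.36},
    {"x":0,"y":0,"z":0,"roll":0.48},
    {"x":0,"y":0,"z":0,"roll":0.565},
    {"x":0,"y":0,"z":0,"roll":0.565},
    {"x":0,"y":0,"z":0,"roll":0.565}
  ]
}}

```text
time: 16.03
tool_pos: [535.5, -56.0, 85.9]
tcp_rot: [-3.141, -0.0, 1.576]
contact_force: [0.7, -0.3, -1.4]
grip_width: 14.0
```

```bash
python3 - <<'E'
from plant import bot
from ba import *
s=bot.capture('scene');t=bot.capture('top');o=bot.get_obs();print(o['tool_pos'],o['tcp_rot'],o['time'])
crop(s,270,150,370,260,7,'pics/s16.png');crop(t,300,150,400,240,7,'pics/t16.png')
x=np.load('x.npy');d=x[12:].reshape(2,6);c=adj(a['scene'],d[0]);e=adj(a['top'],d[1]);S=x[:3]
L=(S[0],S[1],S[2]+np.pi/2); z=o['tool_pos'][2]-5.9; print('tip',z)
for q in ((44,12,30),(44,-12,30),(-44,-12,30),(-44,12,30),(22,7,74),(22,-7,74)):
  P=S2W(L,[(q[0],q[1],z+q[2]+(6 if q[2]==30 else 0))]); print(q,proj(c,P).round(1).tolist(),proj(e,P).round(1).tolist())
E
```

```text
[535.61700453 -56.01609058  85.82125127] [-3.14153684e+00 -2.43797911e-05  1.57637570e+00] 16.1333
tip 79.92125127255822
(44, 12, 30) [[326.5, 201.9]] [[326.9, 201.1]]
(44, -12, 30) [[316.2, 206.6]] [[327.0, 191.5]]
(-44, -12, 30) [[294.9, 178.9]] [[362.3, 191.9]]
(-44, 12, 30) [[304.8, 174.7]] [[362.2, 201.5]]
(22, 7, 74) [[318.8, 183.1]] [[335.9, 197.5]]
(22, -7, 74) [[312.7, 185.8]] [[336.0, 191.7]]
```

View pics/s16.png

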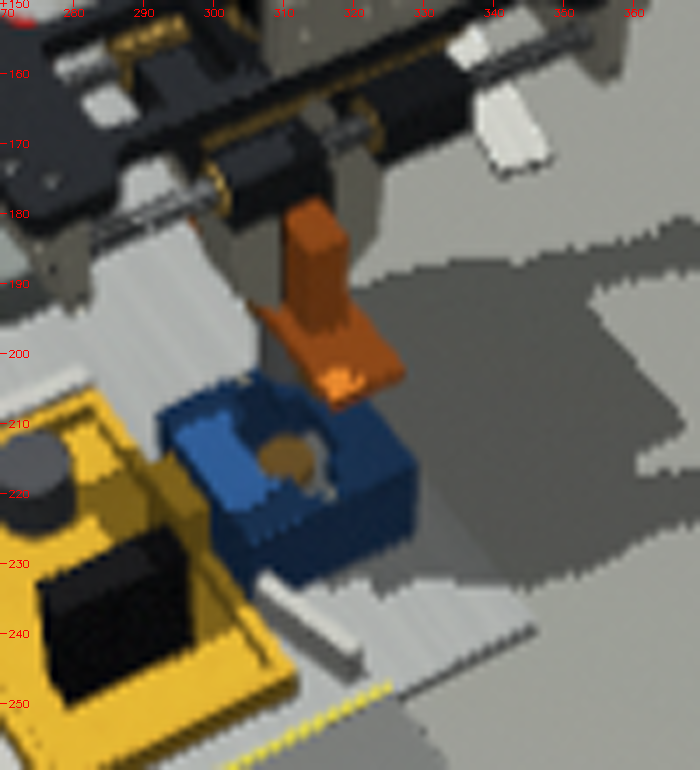

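View pics/t16.png

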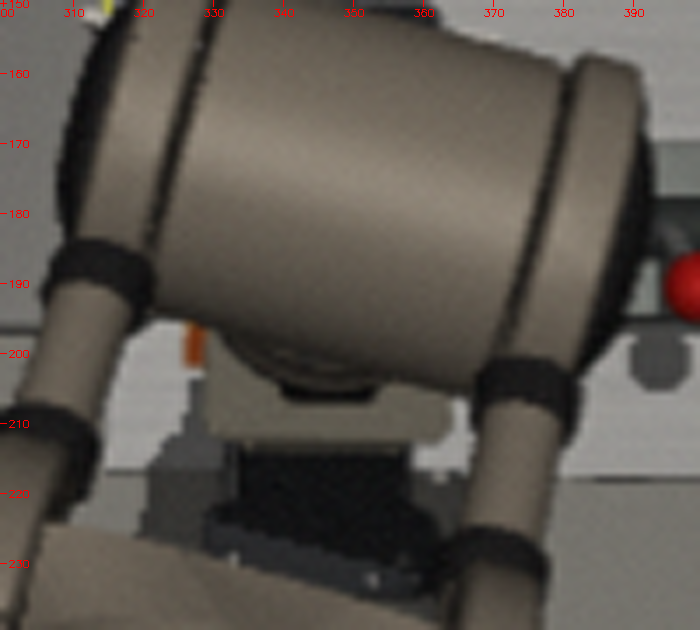

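{"method": "arm_command", "body": {
  "targets": [
    {"x":0.08,"y":-0.15,"z":-0.5,"roll":0},
    {"x":0.08,"y":-0.15,"z":-1.5,"roll":0},
    {"x":0.08,"y":-0.15,"z":-2.5,"roll":0},
    {"x":0.08,"y":-0.15,"z":-3.2,"roll":0},
    {"x":0.08,"y":-0.15,"z":-3.2,"roll":0},
    {"x":0.08,"y":-0.15,"z":-3.2,"roll":0}
  ]
}}

```text
time: 16.63
tool_pos: [535.9, -57.4, 52.8]
tcp_rot: [-3.14, -0.0, 1.579]
contact_force: [-0.5, 0.7, -1.0]
grip_width: 13.8
```

```bash
python3 - <<'E'
from plant import bot
from ba import *
s=bot.capture('scene');o=bot.get_obs();print(o['tool_pos'],o['tcp_rot'],o['time'],o['contact_force'])
crop(s,280,165,350,235,10,'pics/s17.png')
x=np.load('x.npy');d=x[12:].reshape(2,6);c=adj(a['scene'],d[0]);S=x[:3]
L=(S[0],S[1],S[2]+np.pi/2); z=o['tool_pos'][2]-5.9; print('tip',z)
for q in ((44,12,36),(44,-12,36),(22,7,74),(22,-7,74)):
  P=S2W(L,[(q[0],q[1],z+q[2])]); print(q,proj(c,P).round(1).tolist())
E
```

```text
[536.4398218  -57.55446643  53.39959412] [-3.14110948e+00 -1.22603814e-04  1.57861824e+00] 16.6833 [ 0.32331742  0.73520968 -1.46776575]
tip 47.49959411510407
(44, 12, 36) [[326.2, 212.0]]
(44, -12, 36) [[316.2, 216.7]]
(22, 7, 74) [[318.8, 194.0]]
(22, -7, 74) [[312.8, 196.6]]
```

View pics/s17.png

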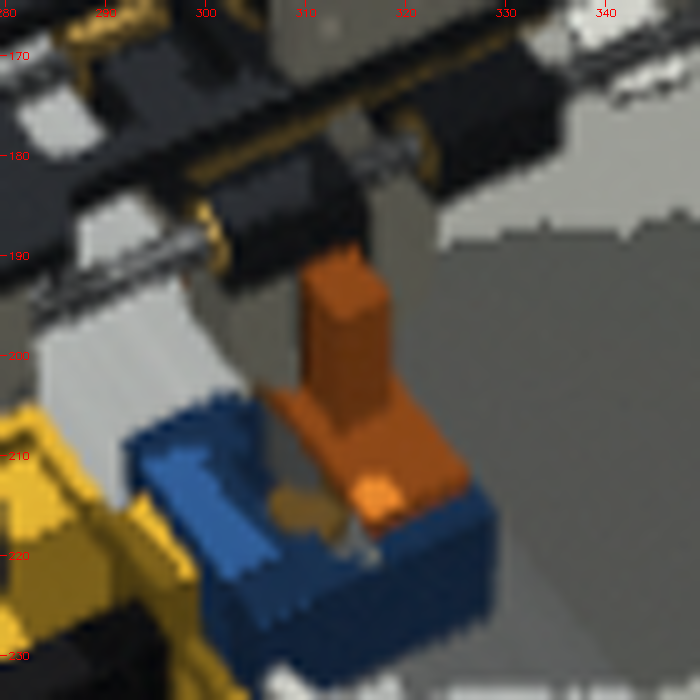

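{"method": "arm_command", "body": {
  "targets": [
    {"x":0,"y":0,"z":-0.4,"roll":0},
    {"x":0,"y":0,"z":-0.8,"roll":0},
    {"x":0,"y":0,"z":-1.2,"roll":0},
    {"x":0,"y":0,"z":-1.2,"roll":0}
  ]
}}

```text
time: 17.02
tool_pos: [536.0, -57.4, 40.9]
tcp_rot: [-3.14, -0.0, 1.579]
contact_force: [0.1, 1.0, -2.1]
grip_width: 14.0
```

{"method": "arm_command", "body": {
  "targets": [
    {"x":0,"y":0,"z":-0.4,"roll":0},
    {"x":0,"y":0,"z":-0.8,"roll":0},
    {"x":0,"y":0,"z":-1.1,"roll":0},
    {"x":0,"y":0,"z":-1.1,"roll":0}
  ]
}}

```text
time: 17.35
tool_pos: [536.7, -57.6, 30.6]
tcp_rot: [3.141, 0.0, 1.579]
contact_force: [-0.9, 0.4, 4.3]
grip_width: 13.7
```

{"method": "arm_command", "body": {
  "targets": [
    {"x":0,"y":0,"z":-0.3,"roll":0},
    {"x":0,"y":0,"z":-0.6,"roll":0},
    {"x":0,"y":0,"z":-0.75,"roll":0},
    {"x":0,"y":0,"z":-0.75,"roll":0},
    {"x":0,"y":0,"z":-0.75,"roll":0}
  ]
}}

```text
time: 17.77
tool_pos: [536.8, -57.6, 23.9]
tcp_rot: [3.141, 0.0, 1.579]
contact_force: [-2.4, 0.6, 6.8]
grip_width: 14.0
```

{"method": "arm_command", "body": {
  "targets": [
    {"x":-0.05,"y":0,"z":-0.06,"roll":0},
    {"x":-0.05,"y":0,"z":-0.06,"roll":-0.08},
    {"x":-0.05,"y":0,"z":-0.06,"roll":-0.18},
    {"x":-0.05,"y":0,"z":-0.06,"roll":-0.28},
    {"x":-0.05,"y":0,"z":-0.06,"roll":-0.38},
    {"x":-0.05,"y":0,"z":-0.06,"roll":-0.48},
    {"x":-0.05,"y":0,"z":-0.06,"roll":-0.58},
    {"x":-0.05,"y":0,"z":-0.06,"roll":-0.66}
  ]
}}

```text
time: 18.43
tool_pos: [537.1, -57.8, 23.7]
tcp_rot: [3.139, -0.001, 0.914]
contact_force: [-0.5, 0.5, 7.3]
grip_width: 13.8
```

{"method": "arm_command", "body": {
  "targets": [
    {"x":0,"y":0,"z":0,"roll":-0.1},
    {"x":0,"y":0,"z":0,"roll":-0.2},
    {"x":0,"y":0,"z":0,"roll":-0.3},
    {"x":0,"y":0,"z":0,"roll":-0.4},
    {"x":0,"y":0,"z":0,"roll":-0.5},
    {"x":0,"y":0,"z":0,"roll":-0.6},
    {"x":0,"y":0,"z":0,"roll":-0.7},
    {"x":0,"y":0,"z":0,"roll":-0.76}
  ]
}}

```text
time: 19.1
tool_pos: [537.2, -57.8, 23.7]
tcp_rot: [3.14, -0.003, 0.154]
contact_force: [0.2, 0.8, 7.8]
grip_width: 14.0
```

{"method": "arm_command", "body": {
  "targets": [
    {"x":0,"y":0,"z":0,"roll":-0.06},
    {"x":0,"y":0,"z":0,"roll":-0.12},
    {"x":0,"y":0,"z":0,"roll":-0.155},
    {"x":0,"y":0,"z":0,"roll":-0.155},
    {"x":0,"y":0,"z":0,"roll":-0.155}
  ]
}}

```text
time: 19.52
tool_pos: [537.2, -57.8, 23.8]
tcp_rot: [3.141, -0.003, 0.004]
contact_force: [-0.2, 0.4, 7.1]
grip_width: 13.8
```

```bash
python3 - <<'E'
from plant import bot
from ba import *
s=bot.capture('scene');o=bot.get_obs();print(o['tool_pos'],o['tcp_rot'],o['time'],o['contact_force'],o['moment'])
crop(s,250,165,350,265,7,'pics/s18.png')
E
```

```text
[537.18602598 -57.85262643  23.74277353] [ 3.14079095e+00 -2.81194779e-03  3.69800831e-03] 19.5667 [-0.19553014  0.23157675  8.0105164 ] [0.10319931 0.11219946 0.00667688]
```

View pics/s18.png

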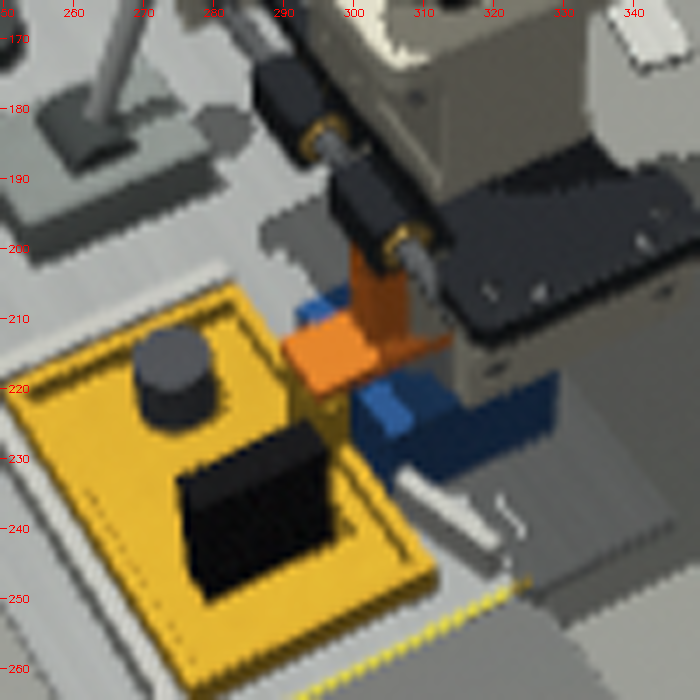

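{"method": "arm_command", "body": {
  "targets": [
    {"x":0,"y":0,"z":0.2,"roll":0},
    {"x":0,"y":0,"z":0.4,"roll":0},
    {"x":0,"y":0,"z":0.6,"roll":0},
    {"x":0,"y":0,"z":0.8,"roll":0},
    {"x":0,"y":0,"z":0.8,"roll":0}
  ]
}}

```text
time: 19.98
tool_pos: [537.1, -57.8, 30.9]
tcp_rot: [3.141, -0.002, 0.004]
contact_force: [2.8, -1.1, 0.7]
grip_width: 13.7
```

{"method": "arm_command", "body": {
  "targets": [
    {"x":0,"y":0,"z":0.1,"roll":0},
    {"x":0,"y":0,"z":0.1,"roll":0}
  ]
}}

```text
time: 20.15
tool_pos: [537.0, -57.8, 31.0]
tcp_rot: [3.141, -0.002, 0.004]
contact_force: [6.3, -0.4, -7.5]
grip_width: 13.6
```

{"method": "arm_command", "body": {
  "targets": [
    {"x":0,"y":0,"z":-0.1,"roll":0},
    {"x":0,"y":0,"z":-0.1,"roll":0}
  ]
}}

```text
time: 20.32
tool_pos: [537.0, -57.8, 30.9]
tcp_rot: [3.141, -0.002, 0.004]
contact_force: [5.0, -0.9, -1.1]
grip_width: 13.9
```

{"method": "arm_command", "body": {
  "targets": [
    {"x":0,"y":0,"z":0,"roll":0},
    {"x":0,"y":0,"z":0,"roll":0},
    {"x":0,"y":0,"z":0,"roll":0},
    {"x":0,"y":0,"z":0,"roll":0},
    {"x":0,"y":0,"z":1,"roll":0},
    {"x":0,"y":0,"z":3,"roll":0},
    {"x":0,"y":0,"z":6,"roll":0},
    {"x":0,"y":0,"z":9,"roll":0}
  ],
  "fingers": 0.45
}}

```text
time: 20.98
tool_pos: [535.2, -57.4, 121.7]
tcp_rot: [-3.141, 0.002, 0.004]
contact_force: [1.5, 0.4, 0.4]
grip_width: 41.0
```

{"method": "arm_command", "body": {
  "targets": [
    {"x":0,"y":1,"z":2,"roll":0},
    {"x":-1,"y":3,"z":4,"roll":0},
    {"x":-2,"y":5,"z":4,"roll":0},
    {"x":-2,"y":5,"z":4,"roll":0}
  ]
}}

```text
time: 21.32
tool_pos: [514.9, -4.9, 162.7]
tcp_rot: [-3.141, -0.002, 0.006]
contact_force: [-0.2, 0.5, -0.1]
grip_width: 41.4
```

```bash
python3 - <<'E'
from plant import bot
from ba import *
s=bot.capture('scene');o=bot.get_obs();print(o['tool_pos'],o['tcp_rot'],o['time'],o['contact_force'],o['grip_width'])
crop(s,240,145,350,245,7,'pics/s19.png')
x=np.load('x.npy');d=x[12:].reshape(2,6);c=adj(a['scene'],d[0]);S=x[:3]
for q in ((44,12,61),(44,-12,61),(-44,12,61),(22,7,99),(22,-7,99),(-22,7,99)): print(q,proj(c,S2W(S,[q])).round(1).tolist())
for q in ((50-38.4,-140,98.2),(50+38.4,-140,98.2)): print(q,S2W(S,[q]).round(1),proj(c,S2W(S,[q])).round(1).tolist())
E
```

```text
[515.38359683  -6.2266654  161.97524899] [ 3.14144696e+00 -1.13287622e-03  6.04905879e-03] 21.3667 [-0.15832396  0.68776773 -0.33384372] 41.327415964832504
(44, 12, 61) [[295.4, 219.1]]
(44, -12, 61) [[290.0, 211.4]]
(-44, 12, 61) [[330.8, 202.8]]
(22, 7, 99) [[302.9, 201.8]]
(22, -7, 99) [[299.6, 197.4]]
(-22, 7, 99) [[321.2, 193.7]]
(11.600000000000001, -140, 98.2) [[ 548.7 -197.1   98.2]] [[274.8, 157.5]]
(88.4, -140, 98.2) [[ 625.5 -196.5   98.2]] [[243.7, 169.9]]
```

View pics/s19.png

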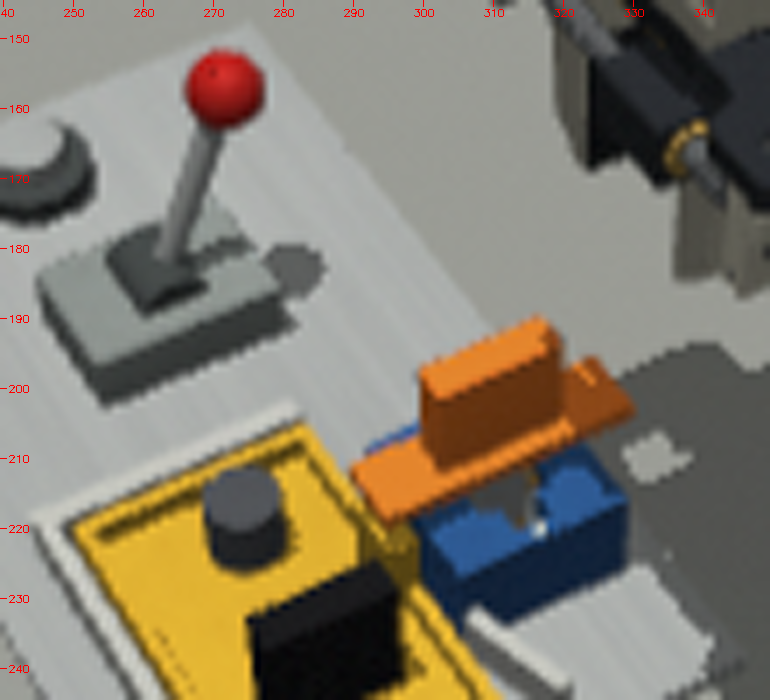

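{"method": "arm_command", "body": {
  "targets": [
    {"x":-0.2,"y":-3,"z":0,"roll":0},
    {"x":-0.4,"y":-6.5,"z":0,"roll":0},
    {"x":-0.6,"y":-10,"z":0,"roll":0},
    {"x":-0.8,"y":-13.5,"z":0,"roll":0},
    {"x":-1,"y":-16.8,"z":0,"roll":0},
    {"x":-1,"y":-19,"z":-2,"roll":0},
    {"x":-1,"y":-19,"z":-5,"roll":0},
    {"x":-1,"y":-19,"z":-7,"roll":0}
  ],
  "fingers": 0
}}

```text
time: 22.03
tool_pos: [504.9, -199.7, 88.6]
tcp_rot: [-3.141, 0.002, 0.001]
contact_force: [-0.8, 0.3, -0.6]
grip_width: 0.2
```

{"method": "arm_command", "body": {
  "targets": [
    {"x":0,"y":0,"z":-2,"roll":0},
    {"x":0,"y":0,"z":-3.5,"roll":0},
    {"x":0,"y":0,"z":-4.5,"roll":0},
    {"x":0,"y":0,"z":-4.5,"roll":0}
  ]
}}

```text
time: 22.37
tool_pos: [504.6, -197.4, 43.4]
tcp_rot: [-3.14, 0.004, 0.003]
contact_force: [-0.7, -0.1, -0.9]
grip_width: 0.3
```

```bash
python3 - <<'E'
from plant import bot
from ba import *
s=bot.capture('scene');o=bot.get_obs();print(o['tool_pos'],o['time'],o['contact_force'],o['grip_width'])
crop(s,225,95,335,225,6,'pics/s20.png')
E
```

```text
[ 505.42080769 -197.71412512   44.86128113] 22.4167 [-0.04031832  0.10716853  0.94092302] 0.39856724292966794
```

View pics/s20.png

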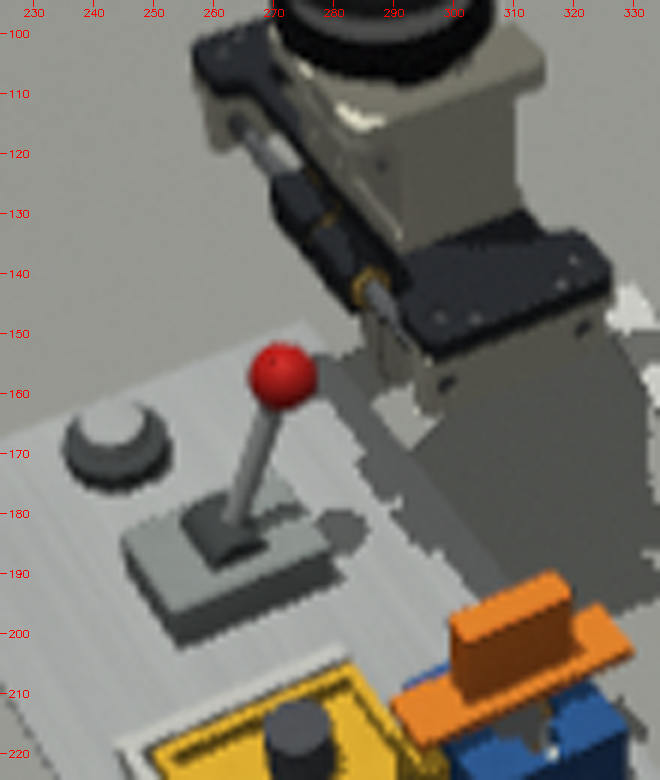

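{"method": "arm_command", "body": {
  "targets": [
    {"x":1,"y":0,"z":0,"roll":0},
    {"x":2,"y":0,"z":0,"roll":0},
    {"x":3,"y":0,"z":0,"roll":0},
    {"x":4,"y":0,"z":0,"roll":0},
    {"x":5,"y":0,"z":0,"roll":0},
    {"x":6,"y":0,"z":0,"roll":0},
    {"x":7,"y":0,"z":0,"roll":0},
    {"x":7.8,"y":0,"z":0,"roll":0}
  ]
}}

```text
time: 23.08
tool_pos: [585.2, -197.9, 47.1]
tcp_rot: [3.141, -0.002, 0.004]
contact_force: [-1.8, 1.1, -0.8]
grip_width: 0.4
```

{"method": "arm_command", "body": {
  "targets": [
    {"x":0.5,"y":0,"z":0,"roll":0},
    {"x":1,"y":0,"z":0,"roll":0},
    {"x":1.3,"y":0,"z":0,"roll":0},
    {"x":1.3,"y":0,"z":0,"roll":0}
  ]
}}

```text
time: 23.42
tool_pos: [597.4, -197.6, 45.7]
tcp_rot: [3.141, -0.0, 0.004]
contact_force: [-0.2, 0.7, 0.1]
grip_width: 0.6
```

```bash
python3 - <<'E'
from plant import bot
from ba import *
s=bot.capture('scene');o=bot.get_obs();print(o['tool_pos'],o['time'],o['contact_force'],o['grip_width'])
crop(s,200,95,310,225,6,'pics/s21.png')
E
```

```text
[ 597.15433104 -197.59855548   45.67648208] 23.4667 [-0.00243811 -0.21841077  0.39637249] 0.6592211137650615
```

View pics/s21.png

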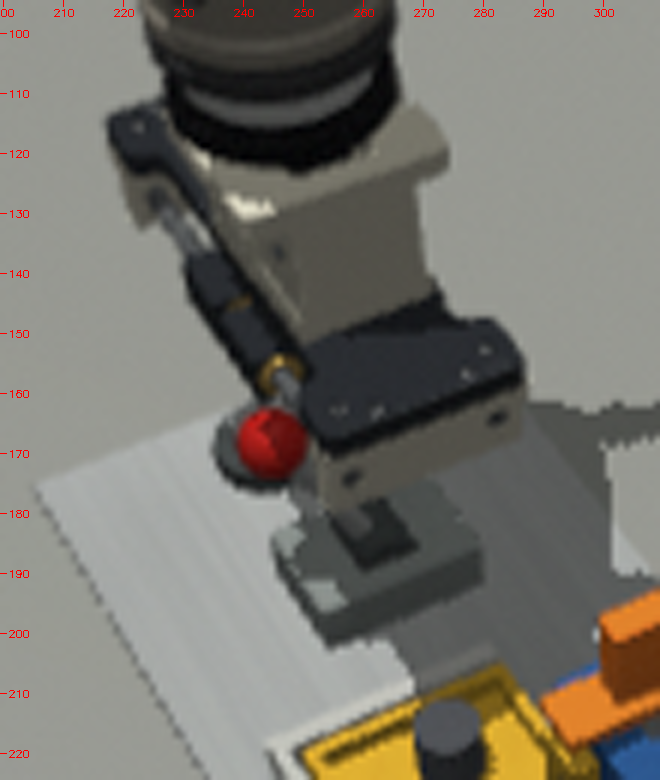

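{"method": "arm_command", "body": {
  "targets": [
    {"x":0.4,"y":0,"z":0,"roll":0},
    {"x":0.8,"y":0,"z":0,"roll":0},
    {"x":0.8,"y":0,"z":0,"roll":0}
  ]
}}

```text
time: 23.72
tool_pos: [602.8, -197.4, 45.1]
tcp_rot: [-3.141, 0.006, 0.004]
contact_force: [-8.0, -0.2, 3.9]
grip_width: 0.3
```

{"method": "arm_command", "body": {
  "targets": [
    {"x":-1,"y":0,"z":0,"roll":0},
    {"x":-3,"y":0,"z":0,"roll":0},
    {"x":-6,"y":0,"z":0,"roll":0},
    {"x":-9,"y":0,"z":2,"roll":0},
    {"x":-11,"y":0,"z":6,"roll":0},
    {"x":-13,"y":-2,"z":10,"roll":0},
    {"x":-15,"y":-5,"z":13,"roll":0},
    {"x":-17,"y":-8,"z":15,"roll":0}
  ]
}}

```text
time: 24.38
tool_pos: [442.1, -268.1, 191.2]
tcp_rot: [3.139, -0.004, 0.006]
contact_force: [1.7, -0.5, 0.0]
grip_width: 0.5
```

{"method": "arm_command", "body": {
  "targets": [
    {"x":-2,"y":-3,"z":0,"roll":0},
    {"x":-4,"y":-6,"z":0,"roll":0},
    {"x":-6,"y":-9,"z":0,"roll":0},
    {"x":-8,"y":-12,"z":0,"roll":0},
    {"x":-8,"y":-12,"z":0,"roll":0},
    {"x":-8,"y":-12,"z":0,"roll":0}
  ],
  "fingers": 0.5
}}

```text
time: 24.88
tool_pos: [360.9, -389.2, 188.1]
tcp_rot: [3.141, -0.001, 0.0]
contact_force: [-0.2, 0.9, 0.3]
grip_width: 35.7
```

```bash
python3 - <<'E'
from plant import bot
from ba import *
s=bot.capture('scene');t=bot.capture('top');o=bot.get_obs();print(o['tool_pos'],o['time'],o['contact_force'],o['grip_width'])
crop(s,190,130,350,280,5,'pics/s22.png',10);crop(t,220,90,450,280,3.4,'pics/t22.png',10)
x=np.load('x.npy');d=x[12:].reshape(2,6);S=x[:3]
for n,k in(('scene',0),('top',1)):
  c=adj(a[n],d[k])
  w=S2W(S,[(76,-2,0)])[0]
  print(n,proj(c,S2W((w[0],w[1],S[2]),[(42,-65,20),(42,65,20),(-42,65,20),(-42,-65,20)])).round(1).tolist(),proj(c,S2W(S,[(88.4,-140,98.2)])).round(1))
E
```

```text
[ 362.06646152 -387.29831446  188.02174118] 24.9833 [ 0.20781416  0.59570001 -0.19535664] 43.286090148134534
scene [[249.9, 219.6], [276.7, 262.6], [311.9, 245.3], [283.3, 204.8]] [[243.7 169.9]]
top [[368.0, 158.1], [321.0, 157.5], [320.5, 187.7], [368.0, 188.3]] [[399.3 163.6]]
```

View pics/s22.png

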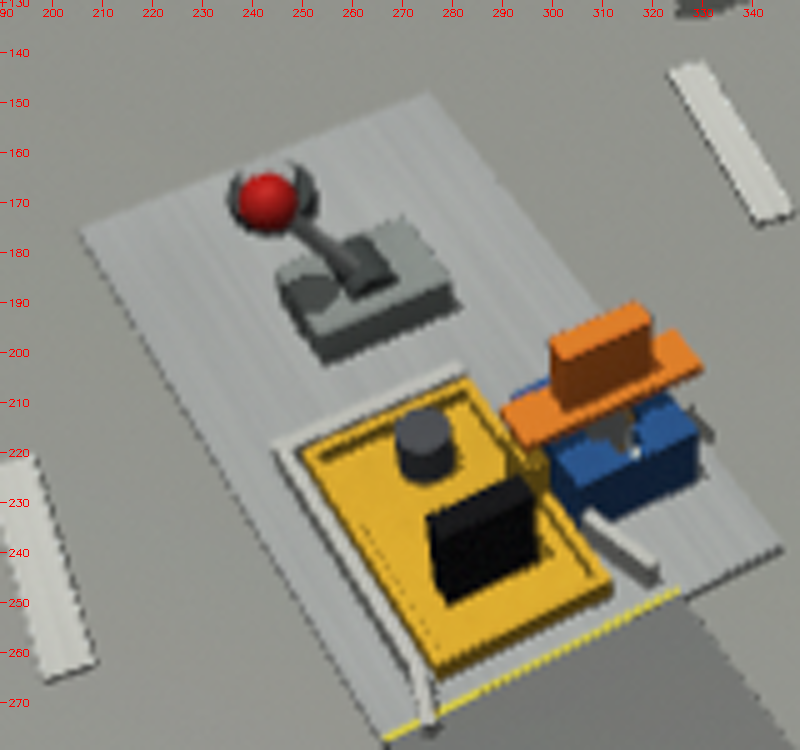

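View pics/t22.png

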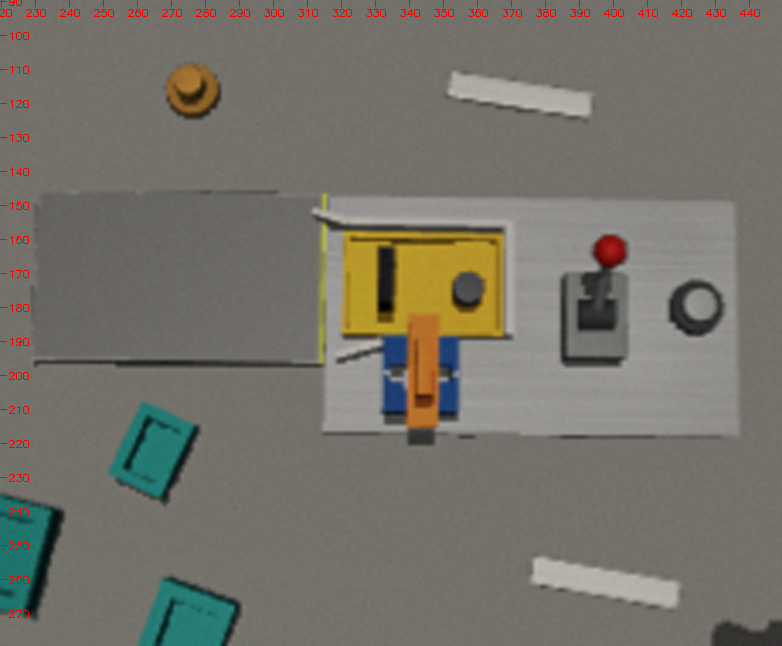

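```bash
python3 -c "
from plant import bot
print(bot.close_job())"
```

```text
the job is handed in; nothing more can be done
None
```

The job is done as asked and in the order asked. I handed it in at about 25 s, with the arm well clear and the gripper holding nothing.

- **Tray:** Carried about 1.5 mm clear of the vinyl rather than slid along it, lowered past the step and slid the last 7 or so mm to the end stop. In the last pictures its edges match the seated pose within about a pixel, and the weight is standing.
- **Lock:** Pushed in to a tip height of about 18 mm and turned a quarter clockwise. It rose to 25 mm, and a further pull met the catch with 7.5 N downward. The bar lies over the tray's ear in the pictures.
- **Toggle:** Pushed until it met its end stop at about 8 N. The red ball stands at its far-side position in both views.
- **Left alone:** I did not go near the chrome button, the shim strips or the brass gauge. They look unmoved by eye, but I did not measure them.

**Disagreements:**
- The reported tool height and the pictures differed by about 38 mm: the fingertips were higher than the tool position said. My first grasp therefore closed on air above the tray's fin without touching anything. I worked out the offset from a picture, and the next grasp held at 14 mm.
- The two cameras also disagreed by about 3 mm on the station's position, so I fitted both together.

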